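Sort the dispenser's piston cartridges by their springs and load them

TASK

The dispenser's three piston cartridges got mixed up: they look the same and differ only in their return spring. One at a time, push a cartridge's piston gently part of the way in against the upright steel plate to feel its spring, then load that cartridge into the dispenser's sloping deck before you take the next: softest in the left bay, middle one in the centre bay, stiffest in the right bay. Each must end flat and fully home in its bay, held there like a battery by its piston on the drive plate up the slope, and nothing else on the bench may be disturbed.

Things in the scene. Friction and masses are not known exactly. Their poses are not given: they have to be found in the camera images.
- cart_a: one of three look-alike grey cartridges, 120 g, spring unknown. Origin: mid-underside; x towards the piston, z up. Shell z 0-18 mm: 30 mm wide from x -32 to +12, then 20 mm wide to +32. Finger grip on top over the origin, 30 mm long (x), 14 mm wide (y), z 18-36: pinch it across y. Steel piston, 8.4 mm thick, out of the narrow end at z 9; its free tip at x +46
- cart_b: one of three look-alike grey cartridges, 120 g, spring unknown. Origin: mid-underside; x towards the piston, z up. Shell z 0-18 mm: 30 mm wide from x -32 to +12, then 20 mm wide to +32. Finger grip on top over the origin, 30 mm long (x), 14 mm wide (y), z 18-36: pinch it across y. Steel piston, 8.4 mm thick, out of the narrow end at z 9; its free tip at x +46
- cart_c: one of three look-alike grey cartridges, 120 g, spring unknown. Origin: mid-underside; x towards the piston, z up. Shell z 0-18 mm: 30 mm wide from x -32 to +12, then 20 mm wide to +32. Finger grip on top over the origin, 30 mm long (x), 14 mm wide (y), z 18-36: pinch it across y. Steel piston, 8.4 mm thick, out of the narrow end at z 9; its free tip at x +46
- piston_a (a joint): travel of cart_a's piston into its shell, m: 0 free, 0.010 at its stop. Spring return: at contact the soft spring pushes back with about 0.25 N, the middle one 0.8 N, the stiff one 2 N, and 0.12, 0.4 or 1 N more per mm; so about 0.85, 2.8 or 7 N when 5 mm in
- piston_b (a joint): travel of cart_b's piston into its shell, m: 0 free, 0.010 at its stop. Spring return: at contact the soft spring pushes back with about 0.25 N, the middle one 0.8 N, the stiff one 2 N, and 0.12, 0.4 or 1 N more per mm; so about 0.85, 2.8 or 7 N when 5 mm in
- piston_c (a joint): travel of cart_c's piston into its shell, m: 0 free, 0.010 at its stop. Spring return: at contact the soft spring pushes back with about 0.25 N, the middle one 0.8 N, the stiff one 2 N, and 0.12, 0.4 or 1 N more per mm; so about 0.85, 2.8 or 7 N when 5 mm in
- dispenser: fixed white wedge, 186 mm wide; aluminium deck rises 30 degrees away from the robot. Origin on the bench under mid-deck; x away from the robot, z up. Three bays 60 mm apart: pockets 12 mm deep, stepped like a cartridge, 1.5 mm play a side (4 mm lengthwise) and 2.5 mm lead-ins, wide part low, piston slot up-slope, ending at the drive plate. Behind it a white drive head, 36 mm over the deck floor
- bay_left (a point): middle of the floor of the left bay (seen from the robot; one pip on its front rim). Axes: x up the slope, away from the robot; y left along the deck; z square out of the deck. A cartridge fully home has its origin here, held against the low end wall by its own spring, its axes along these
- bay_centre (a point): middle of the floor of the centre bay (seen from the robot; two pips on its front rim). Axes: x up the slope, away from the robot; y left along the deck; z square out of the deck. A cartridge fully home has its origin here, held against the low end wall by its own spring, its axes along these
- bay_right (a point): middle of the floor of the right bay (seen from the robot; three pips on its front rim). Axes: x up the slope, away from the robot; y left along the deck; z square out of the deck. A cartridge fully home has its origin here, held against the low end wall by its own spring, its axes along these
- drive_left: fixed upright steel plate at the top of the left bay's slot, 13 mm wide, 31 mm high, square to the deck's x. Origin: foot of its face, 42.5 mm up-slope of the bay point, so a home piston stays 3.5 mm pushed in. To load: hold the cartridge along the deck just above the pocket, push its piston 5 to 6 mm in on this plate, then lower it straight in
- drive_centre: fixed upright steel plate at the top of the centre bay's slot, 13 mm wide, 31 mm high, square to the deck's x. Origin: foot of its face, 42.5 mm up-slope of the bay point, so a home piston stays 3.5 mm pushed in. To load: hold the cartridge along the deck just above the pocket, push its piston 5 to 6 mm in on this plate, then lower it straight in
- drive_right: fixed upright steel plate at the top of the right bay's slot, 13 mm wide, 31 mm high, square to the deck's x. Origin: foot of its face, 42.5 mm up-slope of the bay point, so a home piston stays 3.5 mm pushed in. To load: hold the cartridge along the deck just above the pocket, push its piston 5 to 6 mm in on this plate, then lower it straight in
- test_plate: steel angle plate, fixed: upright plate 80 mm wide, 75 mm high, 8 mm thick, its bare front face towards the robot, foot and gussets behind. Origin at the foot of the front face, in its middle; x into the plate (away from the robot), z up. Mind the room's shelf over the back of the bench: underside 0.33 m up, front edge 0.61 m from the robot
- plate_face (a point): point on the front face of the plate, in the middle of its width, 45 mm above the bench: press pistons here, along the plate's x
- wash_bottle: round white wash bottle with a spout, 66 mm across, 187 mm tall; bystander. Origin: centre of its underside
- culture_flask: small clear culture flask with pink contents lying flat, 98 x 52 x 23 mm; bystander. Origin: centre of its underside
- objective_can_0: round white canister with a dark screw lid, 37 mm across, 48 mm tall; bystander. Origin: centre of its underside
- objective_can_1: round white canister, 36 mm across, 48 mm tall; bystander. Origin: centre of its underside
- dropper_bottle_0: small dropper bottle with a black teat, 37 mm across, 105 mm tall; bystander. Origin: centre of its underside
- lab_timer: flat white timer with three keys, 60 x 64 x 16 mm; bystander. Origin: centre of its underside
- petri_dish_0: closed petri dish, 61 mm across, 16 mm high; bystander. Origin: centre of its underside
- marker_1: capped marker pen lying flat, 13 x 136 x 14 mm; bystander. Origin: centre of its underside

How it is judged:
By the outcome, as a careful person would: the job done as asked, in the order asked, and still so for the second after the job is handed in, with the robot touching nothing.
It also fails if it takes over 72 s, if anything falls off the work surface, if the arm or the gripper's body presses on something with over 40 N, if the wrist force passes 120 N, or if a joint passes its speed limit or range.

ROBOT

A 6-joint arm with a two-finger parallel gripper is mounted at the origin on a cart in front of the work surface, level with it; the furniture and walls round the work are solid. World frame = base frame: x ahead of the robot, y to its left, z up, the work surface at z = 0. Lengths are in m, angles in rad, forces in N, time in s.
With the tool pointing down it reaches from about 0.35 to 0.975 m from the base axis. Payload 4.9 kg.
Tool frame: the origin (TCP) lies at the very end of the fingers, on their centre line; the grasp point (between the pads) lies 19 mm behind it; z points along the fingers, y is the line along which they close (so a half turn about z gives the same grasp; the last joint's range is limited). The gripper opens to 85 mm and grips with 20 to 120 N. Pads are 22 mm wide; open, the fingers measure 114 mm over their backs; the gripper's body (76 mm by 85 mm) begins 54 mm behind the grasp point. The pads swing forward as they close: fully open they stand 13 mm farther back than shut.
Start: joints at [1.094, 0.053, 1.613, -0, 1.476, -0.119], TCP at [0.219, 0.585, 0.231] pointing down, gripper open.
Joint ranges: [-3.01, 3.01], [-1.01, 2.22], [0.06, 2.58], [-1.02, 4.17], [0.09, 2.62], [-3.14, 3.14]. Speed limits (rad/s): [2.57, 2.57, 3.14, 3.14, 3.14, 3.14].

INTERFACE

Orientations are given as a unit quaternion [w, x, y, z].
In Python, from plant import state, optics, ticket, nets gives the robot as it stands. The module is installed in compiled form; this text tells all that it offers.
- The arm moves only by the shell command python3 -m inch 'ROWS' [OPENING]. ROWS is JSON, a list of rows, each an object of numbers: "dx", "dy", "dz": the shift along the tool's x, y, z as a fraction of full scale; "rx", "ry", "rz": the turn, a rotation vector about the tool's x, y, z as a fraction of full scale. In form: [{"dx": .., "dy": .., "dz": .., "rx": .., "ry": .., "rz": ..}, ...]. A call has 1 to 5 rows; each row is the pose to reach, as a shift and turn from the pose commanded when the call began, along the tool's axes at that moment; what a row does not reach only later rows make up. Full scale, the value 1, is 0.8 m for a shift and 1.5 rad for a turn. A row lasts 1/10 s, in which the tool goes at most 50 mm and 8.59 degrees, less where a joint would pass 70% of its speed; a pose out of reach is approached as far as the arm can. A call with a number of a shift or a turn outside -1 to 1 is refused whole. A call with a gripper value outside its range is refused whole. OPENING is the opening, from -1 (shut) to 1 (fully open), set as the call begins (- or left out, the last holds). The fingers move at their own pace and stop on an object; the grip force is fixed at half the most. Time passes only in rows, so rows that repeat a pose let the fingers close. It gives the time, the measured TCP pose, the force, the opening and the grip force at its end, in the units of the state.
- state(): the state, without advancing time (a new reading comes with each control period).
- optics.grab_frame(name): name is "scene" or "side" or "wrist"; returns the picture (480x640x3 uint8, red, green, blue); there is no depth.
- optics.camera_info(name): a dict with "fx", "fy", "cx", "cy" (pixels), "k1" (the pictures are not rectified: a ray, as slopes to the right and down, at radius r is drawn at 1 + k1 r^2 times it, then the intrinsics apply), "R" (3x3) and "t" (3): a world point X has camera coordinates R X + t. Camera axes: x right, y down, z forward; pixel columns grow to the right and rows downward; lengths in m; the calibration is good to about 2 mm. A picture is of the moment at which its call begins: read the wrist's pose just before it. camera_info takes no time and is no camera call; for the wrist camera it gives the pose at the moment of the call.
- ticket.job_done(): hands the job in; it is judged then, once.
Trained networks look in the newest picture that a camera, given by its name, has taken for a name from the list of things; names that differ only in an ending like _2 or _b are one class to them, and where a whole thing is asked for, a point or a joint stands for the part that bears it (a point fixed in the world has none). Each returns a list of dicts, best first, with "confidence" (0 to 1); they miss things now and then, are a little off and sometimes report something else, mostly with a low value. They report only what shows in the picture. A call takes as long as a camera call.
- nets.boxes_of(camera, name): "bbox" ([centre column, centre row, width, height] in pixels, round what is visible of it).
- nets.outline_of(camera, name): "pixels" (480x640 bool, what is visible of it) and "bbox" ([centre column, centre row, width, height] in pixels, round what is visible of it).
The state is a dict: "time": time; "joint_pos": joint angles; "joint_vel": joint speeds; "joint_efforts": joint torques, N m; "tool_pos": TCP position; "tool_rot": TCP orientation; "contact_force": force on the tool from outside, world axes, zero at the start; "ft_torque": the same for the moment, N m; "gripper_width": opening from 0.0 (shut) to 1.0 (fully open); "grasp_force": force on a finger pad.
Only numpy, scipy, OpenCV 4.12 (cv2) and the standard library are available. Lean on these libraries where they do the work, as an engineer would, in place of code of your own. Each camera call takes 0.05 s, during which the arm holds its last target. There are 200 camera calls.

## Working session

There is one attempt and no reset: what is moved stays moved. The work goes in short steps, Python scripts to look and compute and a shell command to move; the robot and the scene stay as the last step left them, time stands still between calls to the robot, and variables do not carry over. Pictures are saved under pics/ and viewed, at most 10 in all, crops included, and the job is handed in when it is done.

```bash
mkdir -p pics; ls; python3 - <<'E'
from plant import state, optics, ticket, nets
import cv2, numpy as np
s=state(); print(s)
ims=[]
for c in ("scene","side","wrist"):
    im=optics.grab_frame(c); i=optics.camera_info(c); print(c,i)
    cv2.imwrite(f"pics/{c}0.png",im[:,:,::-1])
    for n in ("cart_a","dispenser","test_plate","drive_left"):
        for b in nets.boxes_of(c,n)[:4]: print(c,n,np.round(b["bbox"],1),round(b["confidence"],2))
E
```

```text
pics
{'time': 0.0, 'joint_pos': array([ 1.09401881e+00,  5.33830342e-02,  1.61425310e+00,  5.73992244e-06,
        1.47598453e+00, -1.18995560e-01]), 'joint_vel': array([-0.00075083, -0.00049792, -0.00163031,  0.00093451, -0.00109922,
       -0.00048967]), 'joint_efforts': array([-1.38542393e-03, -3.93684590e+01, -3.70170772e+01, -2.30671694e-04,
        7.24281606e-03,  1.07522806e-05]), 'tool_pos': array([0.2185911 , 0.58488619, 0.23007121]), 'tool_rot': array([-3.00341364e-04,  1.77938536e-01,  9.84041081e-01, -9.68506812e-04]), 'contact_force': array([-0.89616061, -0.27393088,  0.15855616]), 'ft_torque': array([-0.00584769, -0.00827809, -0.01447175]), 'grasp_force': 0.0, 'gripper_width': 1.0002822783607501}
scene {'fx': 505.22503374306194, 'fy': 505.22503374306194, 'cx': 321.16593620833555, 'cy': 237.82198248060337, 'k1': 0.04611824691122861, 'R': array([[-0.88874752, -0.45802761,  0.01839987],
       [-0.22966134,  0.41017375, -0.88261723],
       [ 0.39671591, -0.78864961, -0.46973213]]), 't': array([0.44022464, 0.17709845, 1.14002523])}
scene cart_a [248.7 352.3  26.7  28.8] 0
[... 559 characters left out ...]
60166634])}
side cart_a [317.6 341.2  24.4  24.4] 0.72
side cart_a [264.9 137.6  24.3  10.4] 0.59
side cart_a [356.4 377.    9.8  28.7] 0.53
side dispenser [318.5 246.6  56.7  85.9] 0.75
side test_plate [298.  159.4  28.6  36.1] 0.76
side test_plate [252.4 176.3  15.   14. ] 0.7
wrist {'fx': 425.9654461989293, 'fy': 425.9654461989293, 'cx': 317.45578084446197, 'cy': 241.69379623262662, 'k1': -0.09928660470102284, 'R': array([[ 3.50453174e-01,  9.36580171e-01, -3.93966063e-04],
       [ 8.90555127e-01, -3.33101045e-01,  3.09766461e-01],
       [ 2.89989895e-01, -1.08909488e-01, -9.50812592e-01]]), 't': array([-0.62571018, -0.04023267,  0.37857138])}
wrist cart_a [233.8 447.7  33.9  37.4] 0.56
```

View pics/scene0.png

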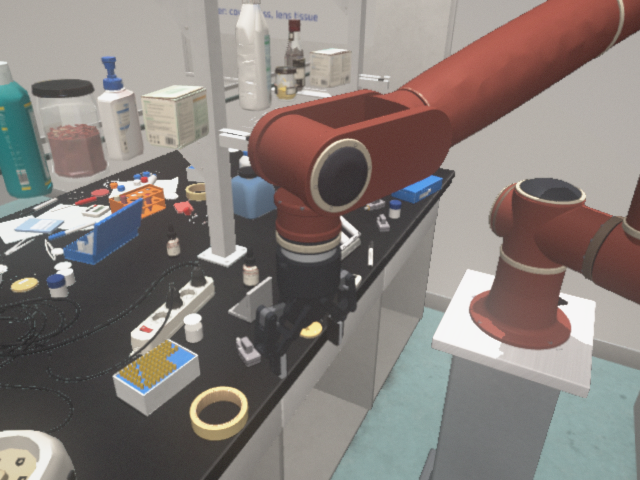

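View pics/side0.png

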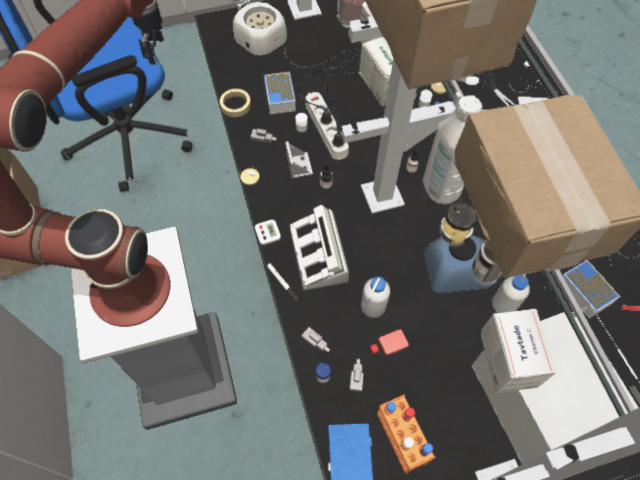

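```bash
cat > h.py <<'E'
from plant import state, optics, ticket, nets
import numpy as np, cv2
from scipy.spatial.transform import Rotation as Rot
from scipy.optimize import least_squares
def proj(i,X):
    c=np.atleast_2d(X)@i["R"].T+i["t"]; s=c[:,:2]/c[:,2:]
    s=s*(1+i["k1"]*(s**2).sum(1,keepdims=True))
    return s*[i["fx"],i["fy"]]+[i["cx"],i["cy"]]
def ray(i,uv):
    d=(np.atleast_2d(uv)-[i["cx"],i["cy"]])/[i["fx"],i["fy"]]; s=d.copy()
    for _ in range(20): s=d/(1+i["k1"]*(s**2).sum(1,keepdims=True))
    return -i["R"].T@i["t"], np.c_[s,np.ones(len(s))]@i["R"]
def atz(i,uv,z):
    o,d=ray(i,uv); return o+d*((z-o[2])/d[:,2])[:,None]
def toolR(s=None):
    q=(s or state())["tool_rot"]; return Rot.from_quat(np.r_[q[1:],q[0]])
def rows(p,R,cp,cR):
    """shift/turn row from commanded pose (cp,cR) to (p,R)"""
    d=cR.inv().apply(np.array(p)-cp)/0.8; r=(cR.inv()*R).as_rotvec()/1.5
    return "dx %.4f dy %.4f dz %.4f rx %.4f ry %.4f rz %.4f"%(*d,*r)
E
python3 - <<'E'
from h import *
i=optics.camera_info("side"); j=optics.camera_info("scene")
optics.grab_frame("side")
for n in ("cart_a","dispenser","test_plate","lab_timer","marker_1","petri_dish_0","wash_bottle","culture_flask","objective_can_0","dropper_bottle_0"):
    for o in nets.outline_of("side",n)[:3]:
        m=o["pixels"]; v,u=np.nonzero(m); 
        if len(u)<5: continue
        X=atz(i,np.c_[u,v],0.012); c=X.mean(0)
        w,V=np.linalg.eigh(np.cov(X[:,:2].T))
        print(n,round(o["confidence"],2),np.round(o["bbox"],0),"xy",c[:2].round(3),"axis",np.degrees(np.arctan2(V[1,1],V[0,1])).round(0),(4*np.sqrt(w)).round(3))
im=optics.grab_frame("side")
c=cv2.resize(im[90:400,220:420],None,fx=3,fy=3,interpolation=cv2.INTER_CUBIC)
a=np.hstack([c[:450],c[480:]]) if 0 else c
cv2.imwrite("pics/c1.png",cv2.resize(im[110:400,225:415],(393*1,600),interpolation=cv2.INTER_CUBIC)[:,:,::-1])
E
```

```text
cart_a 0.64 [265. 138.  23.  14.] xy [0.459 0.394] axis 142.0 [0.047 0.076]
cart_a 0.54 [356. 375.  14.  31.] xy [ 0.504 -0.398] axis 67.0 [0.033 0.082]
dispenser 0.83 [319. 247.  59.  84.] xy [ 0.517 -0.031] axis 80.0 [0.147 0.264]
test_plate 0.65 [297. 159.  24.  33.] xy [0.54  0.273] axis 95.0 [0.067 0.128]
lab_timer 0.63 [264. 232.  24.  24.] xy [0.396 0.064] axis 88.0 [0.069 0.081]
petri_dish_0 0.65 [251. 179.  13.  13.] xy [0.39 0.26] axis 83.0 [0.054 0.058]
wash_bottle 0.16 [251. 177.  14.  10.] xy [0.39  0.258] axis 55.0 [0.052 0.058]
culture_flask 0.78 [389. 341.  36.  20.] xy [ 0.616 -0.337] axis -175.0 [0.053 0.099]
culture_flask 0.22 [329. 175.  13.  24.] xy [0.609 0.202] axis 71.0 [0.027 0.109]
objective_can_0 0.8 [322. 373.  14.  19.] xy [ 0.429 -0.362] axis 70.0 [0.036 0.05 ]
objective_can_0 0.61 [301. 123.  11.  21.] xy [0.591 0.41 ] axis 75.0 [0.041 0.078]
objective_can_0 0.56 [281. 282.  33.  37.] xy [ 0.397 -0.1  ] axis 111.0 [0.015 0.143]
dropper_bottle_0 0.7 [329. 174.  10.  25.] xy [0.607 0.2  ] axis 73.0 [0.031 0.112]
```

View pics/c1.png

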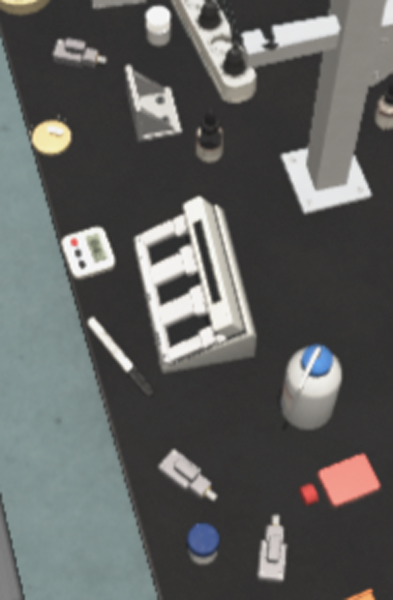

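```bash
cat >> h.py <<'E'
FL=Rot.from_euler("y",180,degrees=True)
def cartR(yaw,pitch=0): return Rot.from_euler("ZY",[yaw,-pitch],degrees=True)   # pitch: x axis raised
def go(p,yaw,pitch=0,s=None):
    s=s or state(); return rows(p,cartR(yaw,pitch)*FL,s["tool_pos"],toolR(s))
E
python3 - <<'E'
from h import *
print(go((.44,.36,.2),0), go((.43,-.12,.25),0))
E
```

```text
dx -0.3576 dy -0.1671 dz 0.0391 rx -0.0000 ry -0.0000 rz -0.2385 dx -0.5560 dy -0.7335 dz -0.0234 rx -0.0000 ry -0.0000 rz -0.2385
```

```bash
python3 -m inch '[{"dx":-0.25,"dy":-0.117,"dz":0.03},{"dx":-0.25,"dy":-0.117,"dz":0.03},{"dx":-0.25,"dy":-0.117,"dz":0.03},{"dx":-0.25,"dy":-0.117,"dz":0.03},{"dx":-0.25,"dy":-0.117,"dz":0.03}]'
python3 -m inch '[{"dx":-0.107,"dy":-0.05,"dz":0.009,"rz":-0.2385},{"dx":-0.107,"dy":-0.05,"dz":0.009,"rz":-0.2385},{"dx":-0.107,"dy":-0.05,"dz":0.009,"rz":-0.2385},{"dx":-0.107,"dy":-0.05,"dz":0.009,"rz":-0.2385}]'
python3 - <<'E'
from h import *
i=optics.camera_info("wrist"); im=optics.grab_frame("wrist"); cv2.imwrite("pics/w1.png",im[:,:,::-1])
np.savez("w1",im=im,**{k:i[k] for k in i})
for n in ("cart_a","test_plate"):
    for o in nets.outline_of("wrist",n)[:3]: print(n,o["confidence"],np.round(o["bbox"])); 
s=state();print(s["tool_pos"],s["time"],s["contact_force"])
E
```

```text
cart_a 0.84 [234. 446.  33.  33.]
[0.21887465 0.58539671 0.23129191] 1.5 [ 0.35627095 -0.72453004 -0.01699838]validation failed for argument at $[0]...
validation failed for argument at $[0]...
```

View pics/w1.png

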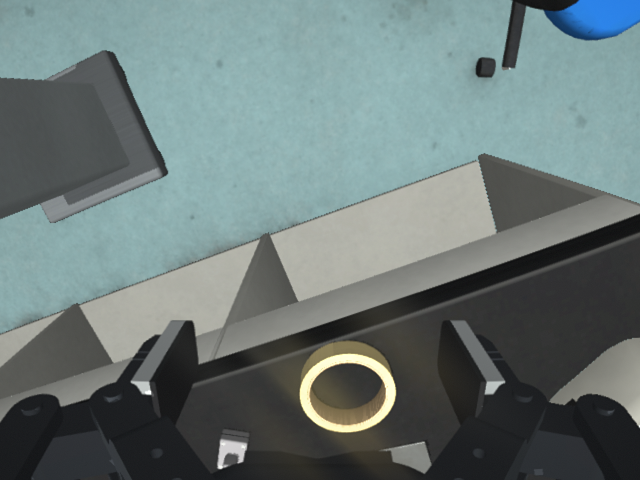

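```bash
python3 -m inch '[{"dx":-0.25,"dy":-0.117,"dz":0.0,"rx":0,"ry":0,"rz":0},{"dx":-0.25,"dy":-0.117,"dz":0.0,"rx":0,"ry":0,"rz":0},{"dx":-0.25,"dy":-0.117,"dz":0.0,"rx":0,"ry":0,"rz":0},{"dx":-0.25,"dy":-0.117,"dz":0.0,"rx":0,"ry":0,"rz":0},{"dx":-0.25,"dy":-0.117,"dz":0.0,"rx":0,"ry":0,"rz":0}]'
python3 -m inch '[{"dx":-0.107,"dy":-0.06,"dz":0.0,"rx":0,"ry":0,"rz":-0.2385},{"dx":-0.107,"dy":-0.06,"dz":0.0,"rx":0,"ry":0,"rz":-0.2385},{"dx":-0.107,"dy":-0.06,"dz":0.0,"rx":0,"ry":0,"rz":-0.2385},{"dx":-0.107,"dy":-0.06,"dz":0.0,"rx":0,"ry":0,"rz":-0.2385}]'
python3 - <<'E'
from h import *
i=optics.camera_info("wrist"); im=optics.grab_frame("wrist"); cv2.imwrite("pics/w2.png",im[:,:,::-1])
np.savez("w2",im=im,**{k:i[k] for k in i})
for n in ("cart_a","test_plate"):
    for o in nets.outline_of("wrist",n)[:3]: print(n,o["confidence"],np.round(o["bbox"]), atz(i,o["bbox"][:2],.018)); 
s=state();print(s["tool_pos"],s["time"],s["contact_force"])
E
```

```text
time: 2.0
tool_pos: [0.3758, 0.425, 0.2315]
tool_rot: [0.001, 0.18, 0.984, -0.0]
contact_force: [-0.0, 0.4, 0.6]
gripper_width: 1.001
grasp_force: 0.0
time: 2.4
tool_pos: [0.4378, 0.3515, 0.2314]
tool_rot: [0.0, 0.002, 1.0, 0.0]
contact_force: [0.0, -0.1, 0.3]
gripper_width: 1.0
grasp_force: 0.0
cart_a 0.72 [367. 224.  70.  80.] [[0.4587638  0.39449632 0.018     ]]
test_plate 0.57 [213. 306. 115.  66.] [[0.53714991 0.25508363 0.018     ]]
[0.43635212 0.35329604 0.23135069] 2.55 [-0.13033038 -0.1468984  -0.04256841]
```

View pics/w2.png

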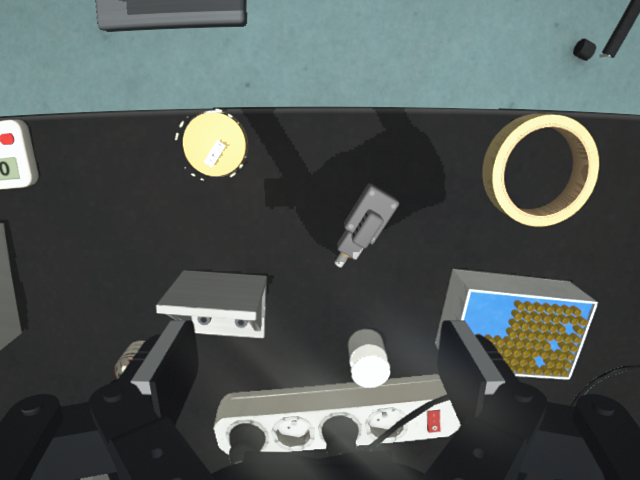

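```bash
cat >> h.py <<'E'
def box(x0,x1,w,z0,z1): return np.array([[x,y,z] for x in (x0,x1) for y in (-w/2,w/2) for z in (z0,z1)])
PARTS=[box(-.032,.012,.030,0,.018),box(.012,.032,.020,0,.018),box(-.015,.015,.014,.018,.036),box(.032,.046,.0084,.0048,.0132)]
def render(i,p,R,S=4):
    m=np.zeros((480*S,640*S),np.uint8)
    for b in PARTS:
        q=proj(i,R.apply(b)+p); h=cv2.convexHull(((q+.5)*S).astype(np.float32)); cv2.fillConvexPoly(m,np.round(h).astype(np.int32),1)
    return cv2.resize(m.astype(np.float32),(640,480),interpolation=cv2.INTER_AREA)
def fitcart(i,mask,xy,yaw0s=range(-180,180,30)):
    from scipy.optimize import minimize
    M=mask.astype(np.float32)
    def c(v):
        r=render(i,np.r_[v[:2]*.01,0],cartR(v[2]*10)); return 1-np.minimum(r,M).sum()/np.maximum(r,M).sum()
    v0=min((np.r_[np.array(xy)*100,y/10] for y in yaw0s),key=c)
    r=minimize(c,v0,method="Nelder-Mead",options=dict(initial_simplex=v0+np.array([[0,0,0],[.4,0,0],[0,.4,0],[0,0,1.5]]),xatol=.003,fatol=1e-4))
    return r.x*[.01,.01,10],1-r.fun
def findcart(cam="wrist",near=None,save=None):
    i=optics.camera_info(cam); im=optics.grab_frame(cam)
    if save: cv2.imwrite(save,im[:,:,::-1])
    out=[]
    for o in nets.outline_of(cam,"cart_a")[:3]:
        xy=atz(i,o["bbox"][:2],.015)[0,:2]
        if o["confidence"]<.3 or (near is not None and np.hypot(*(xy-near))>.08): continue
        v,u=o["pixels"],0
        out.append((o["confidence"],)+fitcart(i,o["pixels"],xy)); print(out[-1])
    return out
E
python3 - <<'E'
from h import *
i=dict(np.load("w2.npz"))
a=atz(i,[(183,271),(266,275)],0)[:,:2]; b=atz(i,[(158,306),(266,313)],.075)[:,:2]
print(a.round(4),b.round(4),np.linalg.norm(a[1]-a[0]),np.linalg.norm(b[1]-b[0]))
r=findcart(near=(.459,.394))
E
```

```text
[[0.5093 0.224 ]
 [0.5134 0.3031]] [[0.5088 0.2265]
 [0.5144 0.3116]] 0.07926140653014639 0.08533698417935186
(0.83, array([  0.45968664,   0.39311624, -29.4222661 ]), np.float64(0.9068684577941895))
```

```bash
python3 - <<'E'
from h import *
print(go((.4597,.3931,.1),-29.4))
E
```

```text
dx -0.0295 dy 0.0494 dz 0.1641 rx 0.0000 ry -0.0001 rz 0.3425
```

```bash
python3 -m inch '[{"dx":-0.03,"dy":0.049,"dz":0.164,"rx":0,"ry":0,"rz":0.3425},{"dx":-0.03,"dy":0.049,"dz":0.164,"rx":0,"ry":0,"rz":0.3425},{"dx":-0.03,"dy":0.049,"dz":0.164,"rx":0,"ry":0,"rz":0.3425},{"dx":-0.03,"dy":0.049,"dz":0.164,"rx":0,"ry":0,"rz":0.3425},{"dx":-0.03,"dy":0.049,"dz":0.164,"rx":0,"ry":0,"rz":0.3425}]' 0
python3 - <<'E'
from h import *
r=findcart(save="pics/w3.png",near=(.459,.394)); s=state(); print(s["tool_pos"],s["gripper_width"])
v=r[0][1]; print(go((v[0],v[1],.021),v[2]))
E
```

```text
time: 3.15
tool_pos: [0.4592, 0.3923, 0.0979]
tool_rot: [-0.001, 0.253, 0.967, -0.001]
contact_force: [0.3, 0.3, -0.0]
gripper_width: 0.499
grasp_force: 0.0
(0.84, array([  0.45970551,   0.39396591, -30.58071735]), np.float64(0.9553996324539185))
[0.46084607 0.392837   0.10091897] 0.49702492952761956
dx 0.0020 dy 0.0004 dz 0.0999 rx 0.0008 ry 0.0004 rz 0.0148
```

```bash
python3 -m inch '[{"dx":0.001,"dy":0.0005,"dz":0.05,"rx":0,"ry":0,"rz":0.0135},{"dx":0.001,"dy":0.0005,"dz":0.098,"rx":0,"ry":0,"rz":0.0135},{"dx":0.001,"dy":0.0005,"dz":0.098,"rx":0,"ry":0,"rz":0.0135},{"dx":0.001,"dy":0.0005,"dz":0.098,"rx":0,"ry":0,"rz":0.0135}]'
python3 -c "
from h import *
for _ in range(3):
  s=state(); print(s['tool_pos'],s['contact_force'])"
python3 -m inch '[{"dx":0,"dy":0,"dz":0,"rx":0,"ry":0,"rz":0},{"dx":0,"dy":0,"dz":0,"rx":0,"ry":0,"rz":0},{"dx":0,"dy":0,"dz":0,"rx":0,"ry":0,"rz":0},{"dx":0,"dy":0,"dz":0,"rx":0,"ry":0,"rz":0}]' -1
python3 -m inch '[{"dx":0,"dy":0,"dz":0,"rx":0,"ry":0,"rz":0}]'
python3 - <<'E'
from h import *
r=findcart(save="pics/w4.png",near=(.459,.394)); s=state(); print(s)
E
```

```text
time: 3.65
tool_pos: [0.4605, 0.393, 0.0228]
tool_rot: [0.0, 0.264, 0.965, 0.0]
contact_force: [0.4, 0.8, -0.1]
gripper_width: 0.498
grasp_force: 0.0
[0.46051539 0.39300719 0.02281088] [ 0.42012202  0.78738852 -0.06991437]
[0.46051539 0.39300719 0.02281088] [ 0.42012202  0.78738852 -0.06991437]
[0.46051539 0.39300719 0.02281088] [ 0.42012202  0.78738852 -0.06991437]
time: 4.05
tool_pos: [0.4622, 0.394, 0.025]
tool_rot: [0.002, 0.264, 0.965, 0.002]
contact_force: [0.6, -0.6, 7.3]
gripper_width: 0.141
grasp_force: 61.3
time: 4.15
tool_pos: [0.4622, 0.394, 0.025]
tool_rot: [0.002, 0.264, 0.965, 0.002]
contact_force: [-1.2, 0.5, 7.7]
gripper_width: 0.143
grasp_force: 61.3
{'time': 4.25, 'joint_pos': array([ 5.83453593e-01,  2.18989192e-01,  1.79835200e+00,  5.58248470e-05,
        1.11920722e+00, -4.53460516e-01]), 'joint_vel': array([-8.46732529e-04,  3.17823693e-05,  8.17989423e-05, -8.49043473e-04,
        1.27068163e-03,  1.36670714e-05]), 'joint_efforts': array([-1.61564285e-01, -3.68932915e+01, -2.84939986e+01, -3.21074913e-02,
       -2.81382473e-01, -7.36357266e-03]), 'tool_pos': array([0.462199  , 0.39403023, 0.02501758]), 'tool_rot': array([0.00164491, 0.26379297, 0.96457602, 0.00191206]), 'contact_force': array([-0.81833554, -0.74762933,  7.70583666]), 'ft_torque': array([-0.06741558,  0.10218202, -0.01532144]), 'grasp_force': 61.309086084365845, 'gripper_width': 0.1391306066561999}
```

```bash
python3 - <<'E'
from h import *
s=state(); s["tool_pos"]=np.array([.4605,.393,.022])
print(go((.445,.3,.061),-3.2,s=s),go((.4554,.2676,.061),-3.2,s=s))
E
```

```text
dx -0.0426 dy -0.1097 dz -0.0492 rx 0.0026 ry 0.0021 rz -0.3187 dx -0.0744 dy -0.1380 dz -0.0492 rx 0.0026 ry 0.0021 rz -0.3187
```

```bash
python3 -m inch '[{"dx":0,"dy":0,"dz":-0.05,"rx":0,"ry":0,"rz":0},{"dx":-0.0745,"dy":-0.138,"dz":-0.05,"rx":0,"ry":0,"rz":-0.3187},{"dx":-0.0745,"dy":-0.138,"dz":-0.05,"rx":0,"ry":0,"rz":-0.3187},{"dx":-0.0745,"dy":-0.138,"dz":-0.05,"rx":0,"ry":0,"rz":-0.3187},{"dx":-0.0745,"dy":-0.138,"dz":-0.05,"rx":0,"ry":0,"rz":-0.3187}]'
python3 -m inch '[{"dx":0,"dy":0,"dz":0,"rx":0,"ry":0,"rz":0},{"dx":0,"dy":0,"dz":0,"rx":0,"ry":0,"rz":0},{"dx":0,"dy":0,"dz":0,"rx":0,"ry":0,"rz":0}]'
python3 - <<'E'
from h import *
i=optics.camera_info("wrist"); im=optics.grab_frame("wrist")
cv2.imwrite("pics/w5.png",im[:,:,::-1]);np.savez("w5",im=im,**i)
F=[]
for k in range(4): s=state();F.append(s["contact_force"]);optics.grab_frame("side")
print(s["tool_pos"],toolR(s).as_matrix().round(4),np.mean(F,0),np.std(F,0),s["time"])
E
```

```text
time: 4.75
tool_pos: [0.455, 0.2644, 0.0618]
tool_rot: [-0.0, 0.028, 1.0, -0.001]
contact_force: [0.4, 0.2, -2.1]
gripper_width: 0.144
grasp_force: 60.2
time: 5.05
tool_pos: [0.4555, 0.2679, 0.062]
tool_rot: [0.0, 0.028, 1.0, 0.0]
contact_force: [-1.0, -1.0, -1.1]
gripper_width: 0.147
grasp_force: 60.2
[0.45536202 0.26773684 0.06166647] [[-9.985e-01  5.540e-02 -1.000e-04]
 [ 5.540e-02  9.985e-01 -1.000e-04]
 [ 1.000e-04 -1.000e-04 -1.000e+00]] [ 0.11420391 -0.39787808 -1.29194773] [0.31783809 0.49142421 0.5203487 ] 5.25
```

View pics/w5.png

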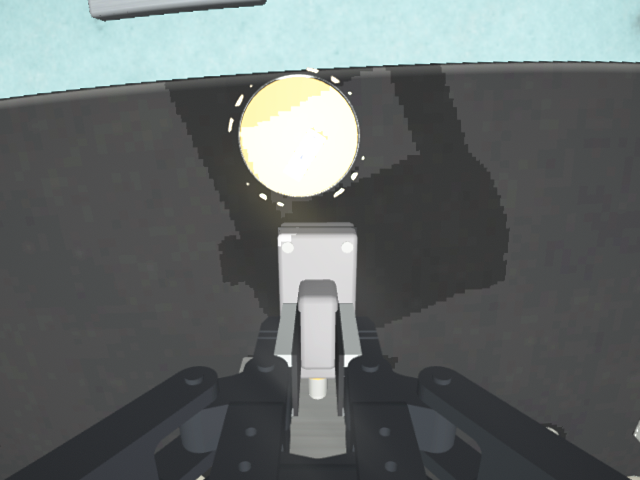

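```bash
python3 - <<'E'
from h import *
i=dict(np.load("w5.npz")); im=i["im"]; g=im[:,316].astype(int).mean(1)
print([ (r,int(g[r])) for r in range(216,300,2)]); print([ (r,int(g[r])) for r in range(374,424,2)])
T=np.array([.45536,.26774,.0617]); R=Rot.from_matrix(cartR(-3.2).as_matrix())
for off in (-.004,-.002,0,.002):
  o=T+R.apply([off,0,-.025])
  print(off,[proj(i,R.apply(p)+o)[0].round(1) for p in ([-.032,0,0],[-.032,0,.018],[-.015,0,.036],[.015,0,.036],[.046,0,.0132])])
E
```

```text
[(216, 70), (218, 71), (220, 71), (222, 94), (224, 129), (226, 102), (228, 126), (230, 132), (232, 132), (234, 175), (236, 205), (238, 217), (240, 222), (242, 222), (244, 222), (246, 222), (248, 222), (250, 222), (252, 222), (254, 222), (256, 221), (258, 221), (260, 221), (262, 220), (264, 220), (266, 220), (268, 220), (270, 219), (272, 220), (274, 220), (276, 220), (278, 221), (280, 134), (282, 122), (284, 124), (286, 125), (288, 126), (290, 126), (292, 127), (294, 128), (296, 158), (298, 190)]
[(374, 203), (376, 201), (378, 200), (380, 231), (382, 229), (384, 228), (386, 228), (388, 228), (390, 227), (392, 228), (394, 228), (396, 232), (398, 226), (400, 141), (402, 141), (404, 140), (406, 139), (408, 139), (410, 141), (412, 140), (414, 140), (416, 139), (418, 142), (420, 145), (422, 140)]
-0.004 [array([315.6, 214. ]), array([315.4, 226.4]), array([315.2, 290.2]), array([315.4, 366.4]), array([315.7, 396.1])]
-0.002 [array([315.6, 218.8]), array([315.4, 231.7]), array([315.2, 295.6]), array([315.4, 371.1]), array([315.8, 399.8])]
0 [array([315.6, 223.6]), array([315.4, 236.9]), array([315.2, 301. ]), array([315.4, 375.7]), array([315.8, 403.5])]
0.002 [array([315.6, 228.4]), array([315.4, 242.1]), array([315.2, 306.3]), array([315.4, 380.3]), array([315.8, 407.1])]
```

```bash
cat > f.py <<'E'
from h import *
import sys
F=[];P=[]
for k in range(int(sys.argv[1]) if len(sys.argv)>1 else 5): optics.grab_frame("side"); s=state();F.append(s["contact_force"]);P.append(s["tool_pos"])
F=np.mean(F,0);P=np.mean(P,0)
print("F",F.round(2),"P",P.round(4),"dist",((np.array([.5113,.2645])-P[:2])@[.9984,-.0558]).round(4),"t",s["time"],"w",round(s["gripper_width"],3))
E
python3 -m inch '[{"dx":-0.005,"dy":0,"dz":0,"rx":0,"ry":0,"rz":0},{"dx":-0.0088,"dy":0,"dz":0,"rx":0,"ry":0,"rz":0},{"dx":-0.0088,"dy":0,"dz":0,"rx":0,"ry":0,"rz":0}]' >/dev/null; python3 f.py 6
for k in 1 2; do :; done
python3 -m inch '[{"dx":-0.004,"dy":0,"dz":0,"rx":0,"ry":0,"rz":0},{"dx":-0.005,"dy":0,"dz":0,"rx":0,"ry":0,"rz":0},{"dx":-0.005,"dy":0,"dz":0,"rx":0,"ry":0,"rz":0}]' >/dev/null; python3 f.py 6
python3 -m inch '[{"dx":-0.003,"dy":0,"dz":0,"rx":0,"ry":0,"rz":0},{"dx":-0.003,"dy":0,"dz":0,"rx":0,"ry":0,"rz":0}]' >/dev/null; python3 f.py 6
```

```text
F [ 0.39  0.28 -1.35] P [0.4625 0.2669 0.0617] dist 0.0489 t 5.9 w 0.144
F [-0.83 -0.32 -1.67] P [0.4664 0.2667 0.0617] dist 0.045 t 6.5 w 0.141
F [-1.38  0.14 -1.  ] P [0.4686 0.2666 0.0616] dist 0.0427 t 7.0 w 0.143
```

```bash
python3 -m inch '[{"dx":-0.003,"dy":0,"dz":0,"rx":0,"ry":0,"rz":0},{"dx":-0.003,"dy":0,"dz":0,"rx":0,"ry":0,"rz":0}]' >/dev/null; python3 f.py 6
python3 -m inch '[{"dx":-0.003,"dy":0,"dz":0,"rx":0,"ry":0,"rz":0},{"dx":-0.003,"dy":0,"dz":0,"rx":0,"ry":0,"rz":0}]' >/dev/null; python3 f.py 6
```

```text
F [-2.18  0.5  -0.91] P [0.4711 0.2664 0.0616] dist 0.0403 t 7.5 w 0.142
F [-3.63  0.48 -0.74] P [0.4735 0.2663 0.0616] dist 0.0379 t 8.0 w 0.147
```

```bash
python3 -m inch '[{"dx":0.03,"dy":0,"dz":0,"rx":0,"ry":0,"rz":0},{"dx":0.05,"dy":-0.02,"dz":-0.05,"rx":0,"ry":0,"rz":0},{"dx":0.06,"dy":-0.06,"dz":-0.1,"rx":0,"ry":0,"rz":0},{"dx":0.065,"dy":-0.1,"dz":-0.14,"rx":0,"ry":0,"rz":0},{"dx":0.065,"dy":-0.14,"dz":-0.18,"rx":0,"ry":0,"rz":0}]'
python3 -m inch '[{"dx":0.0,"dy":-0.06,"dz":-0.03,"rx":0,"ry":0,"rz":0},{"dx":0.0,"dy":-0.1,"dz":-0.05,"rx":0,"ry":0,"rz":0},{"dx":0.0,"dy":-0.1,"dz":-0.05,"rx":0,"ry":0,"rz":0},{"dx":0.0,"dy":-0.1,"dz":-0.05,"rx":0,"ry":0,"rz":0}]' | head -2
python3 - <<'E'
from h import *
i=optics.camera_info("wrist"); im=optics.grab_frame("wrist")
cv2.imwrite("pics/w6.png",im[:,:,::-1]);np.savez("w6",im=im,**i)
for n in ("dispenser","drive_left"):
  for o in nets.boxes_of("wrist",n)[:4]: print(n,o["confidence"],np.round(o["bbox"]))
s=state();print(s["tool_pos"],s["time"])
E
```

```text
time: 8.5
tool_pos: [0.4159, 0.1563, 0.2081]
tool_rot: [0.002, 0.027, 1.0, -0.0]
contact_force: [1.3, -0.0, -1.5]
gripper_width: 0.14
grasp_force: 60.2
time: 8.9
tool_pos: [0.4119, 0.0767, 0.2469]
dispenser 0.65 [168. 314. 219. 152.]
[0.41075791 0.0781249  0.24479472] 9.05
```

View pics/w6.png

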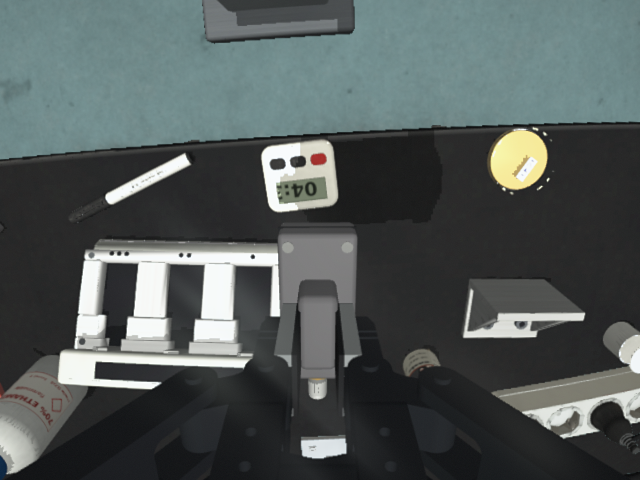

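```bash
python3 - <<'E'
from h import *
im=np.load("w6.npz")["im"][235:400,50:290]
im=cv2.convertScaleAbs(im,alpha=.9)
c=cv2.resize(im,None,fx=3.3,fy=3.3,interpolation=cv2.INTER_CUBIC)
for k in range(0,240,20): cv2.putText(c,str(50+k),(int(k*3.3),10),0,.35,(0,255,0)); cv2.line(c,(int((k+.5)*3.3),12),(int((k+.5)*3.3),18),(0,255,0))
for k in range(5,165,20): cv2.putText(c,str(235+k),(0,int((k+.5)*3.3)),0,.35,(0,255,0)); 
cv2.imwrite("pics/c6.png",c[:,:,::-1])
E
```

```text
(no output)
```

View pics/c6.png

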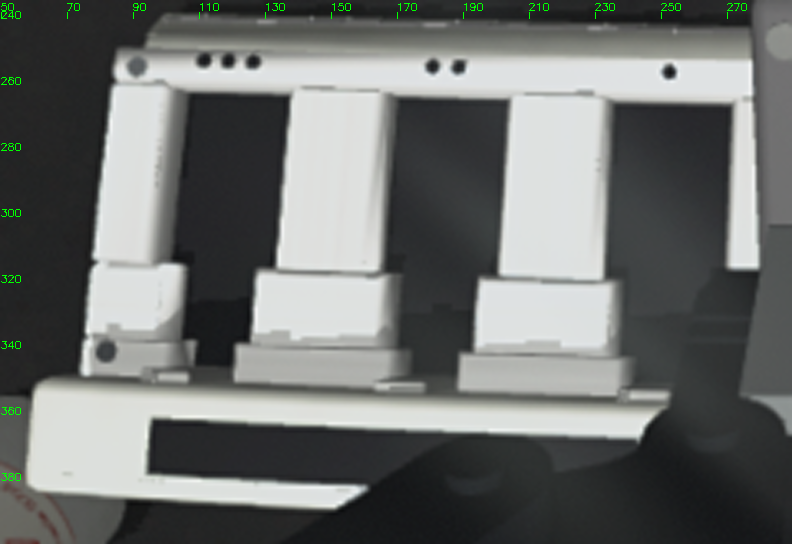

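```bash
python3 - <<'E'
from h import *
i=dict(np.load("w6.npz"))
C=[(188,92,-32,-76.5),(293,93.5,-32,-43.5),(393,96,-32,-16.5),(512,97.5,-32,16.5),(611,99,-32,43.5),(735,101,-32,76.5),
(170,264,16,-76.5),(277,269,16,-43.5),(384,272,16,-16.5),(498,277,16,16.5),(604,280,16,43.5)]
C=np.array(C,float); uv=(C[:,:2]+.5)/3.3-.5+[50,235]
for zt in (.0095,.012):
  P=np.c_[C[:,2:]/1e3,np.full(len(C),zt)]
  f=lambda v: (proj(i,cartR(v[3]*100,30).apply(P)+v[:3])-uv).ravel()
  r=least_squares(f,[.48,-.03,.05,-.05]); print(zt,r.x,"rms",np.sqrt(np.mean(r.fun**2))); print(r.fun.reshape(-1,2).round(1).tolist())
E
```

```text
0.0095 [ 0.49619737 -0.04596297  0.04095432 -0.04340446] rms 0.7695651698172283
[[-1.3, -0.3], [1.6, -0.0], [0.3, -0.2], [0.2, 0.1], [0.0, 0.2], [-0.8, 0.2], [-1.2, 0.5], [1.7, 0.2], [-1.1, 0.2], [1.1, -0.3], [-0.6, -0.5]]
0.012 [ 0.49744379 -0.04605758  0.03878926 -0.04340446] rms 0.7695651698172268
[[-1.3, -0.3], [1.6, -0.0], [0.3, -0.2], [0.2, 0.1], [0.0, 0.2], [-0.8, 0.2], [-1.2, 0.5], [1.7, 0.2], [-1.1, 0.2], [1.1, -0.3], [-0.6, -0.5]]
```

```bash
cat >> h.py <<'E'
BAY=dict(p=np.array([.4962,-.0460,.0410]),yaw=-4.34)
def bay(k,x,z,y=0.,s=None,b=None):
    """TCP command for cart origin at (x,y,z) mm in bay k (-1 right,0,1 left)"""
    b=b or BAY; R=cartR(b["yaw"],30)
    p=b["p"]+R.apply([x/1e3+.0015,k*.06+y/1e3,z/1e3+.025]); s=s or state()
    print(p.round(4),rows(p,R*FL,s["tool_pos"],toolR(s)))
E
python3 -c "
from h import *
bay(0,-10,100);bay(0,-10,40)"
```

```text
[ 0.4265 -0.0407  0.145 ] dx -0.0280 dy -0.1472 dz 0.1247 rx 0.0036 ry -0.3497 rz 0.0137
[ 0.4565 -0.043   0.093 ] dx -0.0655 dy -0.1480 dz 0.1896 rx 0.0036 ry -0.3497 rz 0.0137
```

```bash
python3 -m inch '[{"dx":-0.028,"dy":-0.147,"dz":0.125,"rx":0.0036,"ry":-0.35,"rz":0.0137},{"dx":-0.028,"dy":-0.147,"dz":0.125,"rx":0.0036,"ry":-0.35,"rz":0.0137},{"dx":-0.028,"dy":-0.147,"dz":0.125,"rx":0.0036,"ry":-0.35,"rz":0.0137},{"dx":-0.028,"dy":-0.147,"dz":0.125,"rx":0.0036,"ry":-0.35,"rz":0.0137},{"dx":-0.028,"dy":-0.147,"dz":0.125,"rx":0.0036,"ry":-0.35,"rz":0.0137}]' | head -3
python3 -m inch '[{"dx":0,"dy":0,"dz":0.03,"rx":0,"ry":0,"rz":0},{"dx":0,"dy":0,"dz":0.075,"rx":0,"ry":0,"rz":0},{"dx":0,"dy":0,"dz":0.075,"rx":0,"ry":0,"rz":0},{"dx":0,"dy":0,"dz":0.075,"rx":0,"ry":0,"rz":0}]' | head -4
python3 - <<'E'
from h import *
i=optics.camera_info("wrist"); im=optics.grab_frame("wrist")
np.savez("w7",im=im,**i)
s=state();print(s["tool_pos"],toolR(s).as_matrix().round(4).tolist(),s["contact_force"],s["time"])
cv2.imwrite("pics/w7.png",cv2.resize(im,(800,600),interpolation=cv2.INTER_CUBIC)[:,:,::-1])
bay(0,-10,40)
E
```

```text
time: 9.55
tool_pos: [0.4237, -0.0408, 0.1401]
tool_rot: [0.256, 0.038, 0.966, -0.009]
time: 9.95
tool_pos: [0.4572, -0.0421, 0.0937]
tool_rot: [0.258, 0.036, 0.965, -0.009]
contact_force: [0.4, 0.0, -0.0]
[ 0.45793289 -0.04263334  0.09553948] [[-0.8624, 0.0745, 0.5006], [0.0643, 0.9972, -0.0375], [-0.502, -0.0001, -0.8648]] [-0.11580054 -0.49389774 -1.26726802] 10.0
[ 0.4565 -0.043   0.093 ] dx 0.0031 dy -0.0006 dz 0.0018 rx 0.0003 ry 0.0016 rz 0.0008
```

View pics/w7.png

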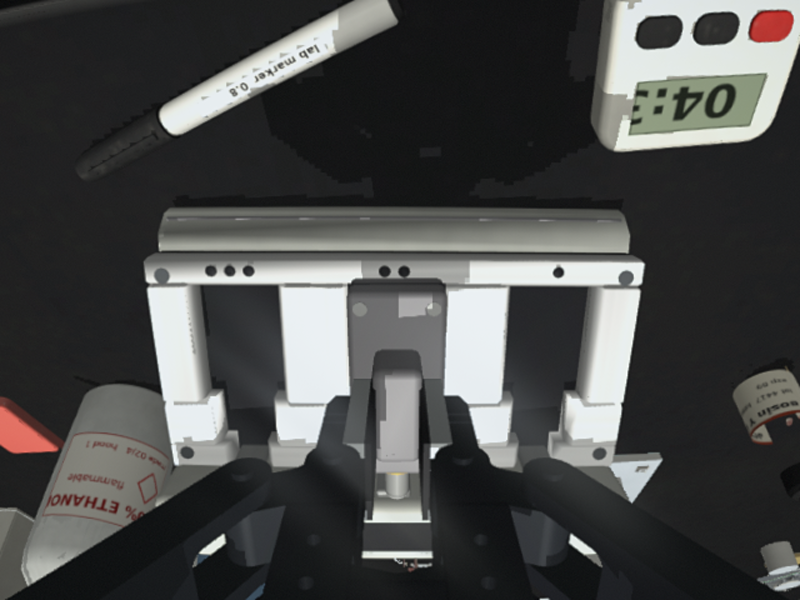

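```bash
python3 - <<'E'
from h import *
i=dict(np.load("w7.npz"))
C=[(206,286,-32,-76.5),(280,286,-32,-43.5),(508,286,-32,43.5),(586,286,-32,76.5),(210,402,16,-76.5),(284,404,16,-43.5),(504,404,16,43.5),(578,402,16,76.5)]
C=np.array(C,float); uv=(C[:,:2]+.5)/1.25-.5
P=np.c_[C[:,2:]/1e3,np.full(len(C),.0095)]
f=lambda v: (proj(i,cartR(v[3]*100,30).apply(P)+v[:3])-uv).ravel()
r=least_squares(f,[.48,-.03,.05,-.05]); print(r.x,"rms",np.sqrt(np.mean(r.fun**2))); print(r.fun.reshape(-1,2).round(1).tolist())
# cart in hand: residual at rear edges
s=state(); R=toolR(s)*FL.inv(); print("cmd R vs", R.as_euler("ZYX",degrees=True))
for off in (-.003,-.0015,0):
  o=s["tool_pos"]+R.apply([off,0,-.025]); print(off,[((proj(i,R.apply(p)+o)[0]+.5)*1.25-.5).round(1).tolist() for p in ([-.032,-.015,0],[-.032,.015,.018],[-.032,-.015,.018],[-.015,0,.036],[.046,0,.0132])])
g=i["im"][:,318].mean(1); print([(r,int(g[r])) for r in range(218,240)],[(r,int(g[r])) for r in range(270,290,2)],[(r,int(g[r])) for r in range(376,410,2)])
E
```

```text
[ 0.49835397 -0.0454971   0.04334743 -0.04375863] rms 3.0371094314988683
[[-6.8, 2.2], [1.2, 2.2], [-0.3, 2.4], [4.4, 2.6], [0.9, -2.2], [4.3, -3.1], [-3.5, -3.0], [-0.1, -2.0]]
cmd R vs [-4.26524333e+00 -3.01352190e+01 -9.92060067e-03]
-0.003 [[346.8, 280.5], [445.0, 297.1], [341.2, 297.1], [392.8, 378.0], [393.8, 507.5]]
-0.0015 [[346.9, 285.0], [444.9, 302.1], [341.4, 302.1], [392.9, 383.1], [393.8, 511.0]]
0 [[347.0, 289.5], [444.7, 307.0], [341.5, 307.0], [392.9, 388.1], [393.8, 514.5]]
[(218, 133), (219, 155), (220, 163), (221, 162), (222, 125), (223, 76), (224, 59), (225, 59), (226, 47), (227, 48), (228, 59), (229, 61), (230, 63), (231, 61), (232, 62), (233, 69), (234, 79), (235, 88), (236, 95), (237, 101), (238, 110), (239, 116)] [(270, 112), (272, 112), (274, 112), (276, 111), (278, 111), (280, 68), (282, 62), (284, 63), (286, 61), (288, 61)] [(376, 167), (378, 161), (380, 187), (382, 188), (384, 187), (386, 187), (388, 187), (390, 186), (392, 185), (394, 185), (396, 174), (398, 178), (400, 109), (402, 126), (404, 144), (406, 168), (408, 192)]
```

```bash
python3 - <<'E'
from h import *
i=dict(np.load("w7.npz")); g=i["im"].mean(2)
for r in (233,240,250,270,290,300):
  d=np.diff(cv2.GaussianBlur(g,(0,0),1)[r]); k=[c for c in range(110,530) if abs(d[c])>8 and abs(d[c])==abs(d[c-2:c+3]).max()]
  print(r,[(c+.5,int(d[c])) for c in k])
for c in (190,195,210,420,435,445):
  d=np.diff(cv2.GaussianBlur(g,(0,0),1)[:,c]); k=[r for r in range(160,370) if abs(d[r])>8 and abs(d[r])==abs(d[r-2:r+3]).max()]
  print("col",c,[(r+.5,int(d[r])) for r in k])
j=dict(np.load("w5.npz"));print((j["R"]@cartR(-3.2).as_matrix()).round(4).tolist())
print((i["R"]@cartR(-4.34,30).as_matrix()).round(4).tolist())
bay(0,-10,40)
s=state();print(s["tool_pos"],s["time"])
E
```

```text
233 [(117.5, 64), (151.5, -17), (159.5, -17), (223.5, 52), (277.5, -53), (356.5, 45), (406.5, -52), (469.5, 15), (480.5, 14), (511.5, -61)]
240 [(118.5, 64), (152.5, -17), (160.5, -19), (223.5, 50), (276.5, -50), (318.5, 21), (345.5, -22), (357.5, 49), (406.5, -50), (468.5, 14), (479.5, 15), (511.5, -62)]
250 [(119.5, 67), (153.5, -17), (161.5, -18), (224.5, 51), (276.5, -47), (281.5, 10), (318.5, 22), (339.5, -16), (352.5, -10), (357.5, 49), (405.5, -46), (467.5, 15), (478.5, 15), (509.5, -69)]
270 [(122.5, 68), (152.5, -22), (157.5, -14), (163.5, -13), (225.5, 46), (277.5, -50), (356.5, 48), (404.5, -45), (465.5, 15), (476.5, 16), (506.5, -70)]
290 [(125.5, 68), (156.5, -16), (166.5, -15), (227.5, 46), (278.5, -54), (298.5, -18), (336.5, 18), (355.5, 47), (403.5, -50), (462.5, 16), (472.5, 17), (503.5, -67)]
300 [(127.5, 66), (158.5, -15), (167.5, -16), (227.5, 45), (278.5, -50), (296.5, -17), (307.5, 9), (338.5, 12), (355.5, 49), (402.5, -57), (461.5, 16), (471.5, 18), (501.5, -73)]
col 190 [(165.5, 21), (173.5, 12), (176.5, -12), (191.5, 8), (199.5, -36), (208.5, 14), (217.5, 9),
[... 204 characters left out ...]
[(165.5, 21), (171.5, -8), (192.5, 8), (199.5, -36), (208.5, 16), (213.5, 10), (226.5, -54), (355.5, 10), (367.5, -9)]
col 420 [(166.5, 19), (200.5, -37), (208.5, 36), (227.5, -55)]
col 435 [(166.5, 20), (174.5, 15), (201.5, -38), (208.5, 36), (227.5, -54), (365.5, -9)]
col 445 [(166.5, 20), (175.5, 8), (201.5, -40), (208.5, 37), (213.5, -44), (221.5, 57), (228.5, -54), (344.5, 31), (348.5, -9), (366.5, -37)]
[[0.0002, 1.0, -0.0001], [0.9507, -0.0001, 0.3101], [0.3101, -0.0002, -0.9507]]
[[-0.0011, 1.0, 0.0012], [0.9514, 0.0006, 0.3081], [0.3081, 0.0015, -0.9514]]
[ 0.4565 -0.043   0.093 ] dx 0.0031 dy -0.0006 dz 0.0018 rx 0.0003 ry 0.0016 rz 0.0008
[ 0.45793289 -0.04263334  0.09553948] 10.0
```

```bash
python3 - <<'E'
from h import *
i=dict(np.load("w7.npz"))
R=cartR(-4.6,30)
# observed: outer ends (118.5,240),(511.5,240),(125.5,290),(503.5,290); divider edges (223.5,240),(406.5,240),(227.5,290),(403.5,290); low-wall row 227.5 mid
def f(v,zt,ze,full=False):
    p=np.r_[v[:3]]; out=[]
    def col_at(row,y,z):  # column where edge line (y,z) crosses row
        q=proj(i,R.apply(np.array([[x,y,z] for x in (-.03,-.015,0,.015)]))+p); return np.interp(row,q[:,1],q[:,0])
    for y,z,r,c in [(-.093,ze,240,118.5),(.093,ze,240,511.5),(-.093,ze,290,125.5),(.093,ze,290,503.5),(-.0435,zt,240,223.5),(.0435,zt,240,406.5),(-.0435,zt,290,227.5),(.0435,zt,290,403.5)]: out.append(col_at(r,y,z)-c)
    out.append(proj(i,R.apply([-.032,0,zt])+p)[0,1]-227.5); return np.array(out)
for zt in (.0095,.012):
  for ze in (.0095,.012):
    r=least_squares(f,[.497,-.046,.042],args=(zt,ze)); print(zt,ze,r.x.round(4),r.fun.round(1))
E
```

```text
0.0095 0.0095 [ 0.4916 -0.0452  0.0476] [ 0.8 -0.8  1.1 -0.4 -1.5  1.8 -2.   1.   0. ]
0.0095 0.012 [ 0.4931 -0.0453  0.0461] [ 0.3 -0.3  0.7  0.  -0.5  0.8 -1.1  0.1 -0. ]
0.012 0.0095 [ 0.4914 -0.0452  0.0468] [ 1.3 -1.3  1.6 -0.9 -2.5  2.8 -3.   1.9  0. ]
0.012 0.012 [ 0.4929 -0.0453  0.0454] [ 0.8 -0.8  1.1 -0.4 -1.5  1.8 -2.   1.   0. ]
```

```bash
sed -i 's/^BAY=.*/BAY=dict(p=np.array([.4931,-.0469,.0461]),yaw=-4.6)/' h.py
cat >> h.py <<'E'
def bf(n=4,b=None):
    b=b or BAY; R=cartR(b["yaw"],30); F=[];P=[]
    for k in range(n): optics.grab_frame("side"); s=state(); F.append(s["contact_force"]);P.append(s["tool_pos"])
    P=R.inv().apply(np.mean(P,0)-b["p"])-[.0015,0,.025]
    print("bay-frame F",R.inv().apply(np.mean(F,0)).round(2),"cart origin mm",(P*1e3).round(1),"t",s["time"],"w",round(s["gripper_width"],3))
E
python3 -c "
from h import *
bf(3);bay(0,-10,16)"
```

```text
bay-frame F [-0.28  0.11 -0.76] cart origin mm [-6.5  0.8 36.4] t 10.15 w 0.139
[ 0.4653 -0.0447  0.0774] dx 0.0045 dy -0.0008 dz 0.0256 rx 0.0008 ry 0.0042 rz 0.0029
```

```bash
python3 -m inch '[{"dx":0.0045,"dy":-0.0008,"dz":0.013,"rx":0.0008,"ry":0.0042,"rz":0.0029},{"dx":0.0045,"dy":-0.0008,"dz":0.0256,"rx":0.0008,"ry":0.0042,"rz":0.0029},{"dx":0.0045,"dy":-0.0008,"dz":0.0256,"rx":0.0008,"ry":0.0042,"rz":0.0029}]' | head -4
python3 -c "
from h import *
bf(4);bay(0,-3,16);bay(0,2,16)"
```

```text
time: 10.45
tool_pos: [0.4646, -0.0449, 0.0758]
tool_rot: [0.258, 0.039, 0.965, -0.01]
contact_force: [-0.8, 0.2, -0.4]
bay-frame F [-0.64  0.38 -1.12] cart origin mm [-11.7  -0.2  15.1] t 10.65 w 0.144
[ 0.4714 -0.0452  0.0809] dx -0.0112 dy 0.0003 dz -0.0013 rx 0.0001 ry -0.0020 rz -0.0009
[ 0.4757 -0.0455  0.0834] dx -0.0174 dy 0.0003 dz -0.0014 rx 0.0001 ry -0.0020 rz -0.0009
```

```bash
python3 -m inch '[{"dx":-0.006,"dy":0,"dz":0,"rx":0,"ry":0,"rz":0},{"dx":-0.01,"dy":0,"dz":0,"rx":0,"ry":0,"rz":0},{"dx":-0.01,"dy":0,"dz":0,"rx":0,"ry":0,"rz":0}]' | grep force:
python3 -c "
from h import *
bf(4)"
python3 -m inch '[{"dx":-0.003,"dy":0,"dz":0,"rx":0,"ry":0,"rz":0},{"dx":-0.004,"dy":0,"dz":0,"rx":0,"ry":0,"rz":0},{"dx":-0.004,"dy":0,"dz":0,"rx":0,"ry":0,"rz":0}]' | grep force:
python3 -c "
from h import *
bf(4)"
```

```text
contact_force: [-0.1, -0.5, 1.4]
grasp_force: 60.5
bay-frame F [0.55 0.05 2.2 ] cart origin mm [-3.6 -0.3 14.5] t 11.15 w 0.141
contact_force: [-6.0, -0.3, 4.3]
grasp_force: 61.2
bay-frame F [-3.09 -0.71  6.28] cart origin mm [-2.6 -0.1 13.8] t 11.65 w 0.141
```

```bash
python3 -m inch '[{"dx":0,"dy":0,"dz":-0.004,"rx":0,"ry":0,"rz":0},{"dx":0,"dy":0,"dz":-0.004,"rx":0,"ry":0,"rz":0},{"dx":0,"dy":0,"dz":-0.004,"rx":0,"ry":0,"rz":0}]' | grep force:
python3 -c "
from h import *
bf(6)
print(toolR().as_matrix().round(4).tolist())"
```

```text
contact_force: [-0.4, -1.1, -1.6]
grasp_force: 60.3
bay-frame F [-1.78  0.83 -1.21] cart origin mm [-2.1 -0.  17. ] t 12.25 w 0.139
[[-0.8658, 0.0812, 0.4937], [0.0713, 0.9967, -0.039], [-0.4953, 0.0014, -0.8687]]
```

```bash
sed -i 's/^BAY=.*/BAY=dict(p=np.array([.4919,-.0469,.0483]),yaw=-4.6)/' h.py
python3 -c "
from h import *
bay(0,2,14.5)"
python3 -m inch '[{"dx":-0.003,"dy":0,"dz":0,"rx":0,"ry":-0.003,"rz":0},{"dx":-0.0045,"dy":0,"dz":0,"rx":0,"ry":-0.0035,"rz":0},{"dx":-0.0045,"dy":0,"dz":0,"rx":0,"ry":-0.0035,"rz":0}]' | grep force:
python3 -c "
from h import *
bf(6)
bay(0,2,14.5)"
```

```text
[ 0.4752 -0.0456  0.0843] dx -0.0050 dy -0.0001 dz 0.0001 rx 0.0005 ry -0.0036 rz -0.0011
contact_force: [-1.9, 0.6, -2.7]
grasp_force: 60.2
bay-frame F [-3.41  0.05 -1.95] cart origin mm [ 1.4  0.  14.5] t 12.85 w 0.141
[ 0.4752 -0.0456  0.0843] dx -0.0006 dy -0.0000 dz 0.0001 rx 0.0005 ry -0.0002 rz -0.0011
```

```bash
python3 -m inch '[{"dx":-0.0006,"dy":0,"dz":0.004,"rx":0,"ry":0,"rz":0},{"dx":-0.0006,"dy":0,"dz":0.008,"rx":0,"ry":0,"rz":0},{"dx":-0.0006,"dy":0,"dz":0.008,"rx":0,"ry":0,"rz":0}]' | grep force:
python3 -c "
from h import *
bf(4)"
python3 -m inch '[{"dx":0,"dy":0,"dz":0.004,"rx":0,"ry":0,"rz":0},{"dx":0,"dy":0,"dz":0.006,"rx":0,"ry":0,"rz":0},{"dx":0,"dy":0,"dz":0.006,"rx":0,"ry":0,"rz":0}]' | grep force:
python3 -c "
from h import *
bf(4)"
```

```text
contact_force: [-2.3, -0.4, -3.2]
grasp_force: 60.3
bay-frame F [-3.31 -0.79 -2.4 ] cart origin mm [ 2.1 -0.1  8.1] t 13.35 w 0.141
contact_force: [-3.0, -0.2, -2.3]
grasp_force: 60.4
bay-frame F [-3.4  -0.55 -1.7 ] cart origin mm [ 2.2 -0.   3.4] t 13.85 w 0.142
```

Going in cleanly. Lower to the floor.

```bash
python3 -m inch '[{"dx":0,"dy":0,"dz":0.003,"rx":0,"ry":0,"rz":0},{"dx":0,"dy":0,"dz":0.0045,"rx":0,"ry":0,"rz":0},{"dx":0,"dy":0,"dz":0.0045,"rx":0,"ry":0,"rz":0}]' | grep force:
python3 -c "
from h import *
bf(4)"
python3 -m inch '[{"dx":0,"dy":0,"dz":0.002,"rx":0,"ry":0,"rz":0},{"dx":0,"dy":0,"dz":0.002,"rx":0,"ry":0,"rz":0}]' | grep force:
python3 -c "
from h import *
bf(4)"
```

```text
contact_force: [-13.7, 0.9, 7.1]
grasp_force: 62.0
bay-frame F [-8.21 -0.84 12.29] cart origin mm [ 2.6 -0.1  0.4] t 14.35 w 0.138
contact_force: [-42.0, 1.9, 32.3]
grasp_force: 66.5
bay-frame F [-20.3   -1.67  47.21] cart origin mm [ 2.6 -0.1  0.2] t 14.75 w 0.14
```

```bash
python3 -m inch '[{"dx":0.0015,"dy":0,"dz":-0.003,"rx":0,"ry":0,"rz":0},{"dx":0.0015,"dy":0,"dz":-0.003,"rx":0,"ry":0,"rz":0}]' | grep force:
python3 -c "
from h import *
bf(3)"
python3 -m inch '[{"dx":0,"dy":0,"dz":0,"rx":0,"ry":0,"rz":0},{"dx":0,"dy":0,"dz":0,"rx":0,"ry":0,"rz":0},{"dx":0,"dy":0,"dz":0,"rx":0,"ry":0,"rz":0}]' -0.2 
python3 -m inch '[{"dx":0,"dy":0,"dz":-0.04,"rx":0,"ry":0,"rz":0},{"dx":0,"dy":0,"dz":-0.09,"rx":0,"ry":0,"rz":0},{"dx":0,"dy":0,"dz":-0.1,"rx":0,"ry":0,"rz":0},{"dx":0,"dy":0,"dz":-0.1,"rx":0,"ry":0,"rz":0}]' | head -4
python3 - <<'E'
from h import *
i=optics.camera_info("wrist"); im=optics.grab_frame("wrist");np.savez("w8",im=im,**i)
for o in nets.outline_of("wrist","cart_a")[:2]:
    if o["confidence"]<.3: continue
    print(o["confidence"],o["bbox"])
R=cartR(BAY["yaw"],30); M=o["pixels"]
from scipy.optimize import minimize
M=nets.outline_of("wrist","cart_a")[0]["pixels"].astype(np.float32)
def c(v):
    r=render(i,BAY["p"]+R.apply(np.r_[v[:2]*.01,v[2]*.01]),R); return 1-np.minimum(r,M).sum()/np.maximum(r,M).sum()
r=minimize(c,[0,0,.2],method="Nelder-Mead",options=dict(initial_simplex=[[0,0,.2],[.3,0,.2],[0,.3,.2],[0,0,.6]])); print("cart in bay mm",r.x*10,1-r.fun)
bf(1)
E
```

```text
contact_force: [-3.1, 0.5, -2.4]
grasp_force: 60.4
bay-frame F [-3.43 -0.31  0.26] cart origin mm [ 1.5 -0.1  0.7] t 15.1 w 0.147
time: 15.4
tool_pos: [0.4824, -0.0464, 0.073]
tool_rot: [0.26, 0.039, 0.965, -0.01]
contact_force: [0.3, -0.1, 0.3]
gripper_width: 0.401
grasp_force: 0.0
time: 15.8
tool_pos: [0.4427, -0.0435, 0.1443]
tool_rot: [0.262, 0.039, 0.964, -0.011]
contact_force: [0.1, -0.8, -0.9]
0.62 [317.1, 241.6, 56.1, 120.1]
0.45 [6.2, 128.0, 7.6, 22.4]
cart in bay mm [ 2.41838338  0.47519507 -8.65632868] 0.9638016223907471
bay-frame F [-0.23 -0.26 -0.25] cart origin mm [-0.5  0.2 79.1] t 16.0 w 0.401
```

```bash
python3 - <<'E'
from h import *
i=optics.camera_info("side")
print(atz(i,[(375,315)],0), atz(i,[(317,341),(357,376)],.015))
print(go((.42,-.17,.2),-5)); print(go((.41,-.33,.2),-5))
E
```

```text
[[ 0.6034582  -0.25192046  0.        ]] [[ 0.43665173 -0.28203774  0.015     ]
 [ 0.5054697  -0.39515493  0.015     ]]
dx -0.0267 dy -0.1607 dz -0.0730 rx 0.0025 ry 0.3470 rz 0.0035
dx -0.0302 dy -0.3610 dz -0.0715 rx 0.0025 ry 0.3470 rz 0.0035
```

```bash
python3 -m inch '[{"dx":-0.01,"dy":-0.05,"dz":-0.05,"rx":0.001,"ry":0.09,"rz":0.001},{"dx":-0.027,"dy":-0.2,"dz":-0.073,"rx":0.0025,"ry":0.347,"rz":0.0035},{"dx":-0.027,"dy":-0.2,"dz":-0.073,"rx":0.0025,"ry":0.347,"rz":0.0035},{"dx":-0.027,"dy":-0.2,"dz":-0.073,"rx":0.0025,"ry":0.347,"rz":0.0035},{"dx":-0.027,"dy":-0.2,"dz":-0.073,"rx":0.0025,"ry":0.347,"rz":0.0035}]' | head -2
python3 -m inch '[{"dx":0,"dy":-0.15,"dz":0,"rx":0,"ry":0,"rz":0},{"dx":0,"dy":-0.15,"dz":0,"rx":0,"ry":0,"rz":0},{"dx":0,"dy":-0.15,"dz":0,"rx":0,"ry":0,"rz":0},{"dx":0,"dy":-0.15,"dz":0,"rx":0,"ry":0,"rz":0}]' | head -3
python3 - <<'E'
from h import *
r=findcart(save="pics/w9.png"); s=state(); print(s["tool_pos"])
for o in nets.boxes_of("wrist","objective_can_0")[:2]: print("can",o["confidence"],atz(optics.camera_info("wrist"),o["bbox"][:2],.03))
for q in r: v=q[1]; print(go((v[0],v[1],.1),v[2]))
E
```

```text
time: 16.5
tool_pos: [0.4194, -0.2048, 0.201]
time: 16.9
tool_pos: [0.4068, -0.3219, 0.2005]
tool_rot: [0.001, 0.045, 0.999, 0.001]
(0.89, array([  0.43219586,  -0.27547917, -54.97097232]), np.float64(0.9302009344100952))
(0.82, array([ 0.5038722 , -0.39703195, 65.18475023]), np.float64(0.491176962852478))
[ 0.40727584 -0.31982917  0.20100674]
can 0.95 [[ 0.42768564 -0.36673041  0.03      ]]
dx -0.0257 dy 0.0574 dz 0.1268 rx 0.0013 ry 0.0013 rz 0.5820
dx -0.1281 dy -0.0863 dz 0.1269 rx -0.0005 ry 0.0018 rz -0.8161
```

```bash
python3 -m inch '[{"dx":-0.0257,"dy":0.0574,"dz":0.06,"rx":0,"ry":0,"rz":0.582},{"dx":-0.0257,"dy":0.0574,"dz":0.127,"rx":0,"ry":0,"rz":0.582},{"dx":-0.0257,"dy":0.0574,"dz":0.127,"rx":0,"ry":0,"rz":0.582},{"dx":-0.0257,"dy":0.0574,"dz":0.127,"rx":0,"ry":0,"rz":0.582},{"dx":-0.0257,"dy":0.0574,"dz":0.127,"rx":0,"ry":0,"rz":0.582}]' 0 | head -4
python3 - <<'E'
from h import *
s=state(); print(go((.4322,-.2755,.1),-55))
E
```

```text
time: 17.55
tool_pos: [0.432, -0.2745, 0.0993]
tool_rot: [0.001, 0.408, 0.913, 0.001]
contact_force: [0.1, 0.1, 0.1]
dx -0.0012 dy -0.0006 dz -0.0008 rx 0.0012 ry 0.0002 rz 0.0794
```

```bash
python3 -m inch '[{"dx":-0.0012,"dy":-0.0006,"dz":0,"rx":0.001,"ry":0,"rz":0.0794},{"dx":-0.0012,"dy":-0.0006,"dz":0,"rx":0.001,"ry":0,"rz":0.0794},{"dx":-0.0012,"dy":-0.0006,"dz":0,"rx":0.001,"ry":0,"rz":0.0794}]' | head -4
python3 - <<'E'
from h import *
r=findcart(save="pics/w10.png",near=(.432,-.275)); v=r[0][1]; s=state();print(s["tool_pos"],go((v[0],v[1],.0255),v[2]))
E
```

```text
time: 17.85
tool_pos: [0.4328, -0.2771, 0.1009]
tool_rot: [0.002, 0.458, 0.889, -0.0]
contact_force: [-0.3, -0.3, 0.2]
(0.56, array([  0.43314291,  -0.27537655, -55.31490213]), np.float64(0.9239650368690491))
[ 0.43274757 -0.27764289  0.1009439 ] dx 0.0023 dy 0.0020 dz 0.0943 rx 0.0005 ry 0.0021 rz 0.0077
```

```bash
python3 -m inch '[{"dx":0.0023,"dy":0.0003,"dz":0.05,"rx":0,"ry":0.002,"rz":0.0077},{"dx":0.0023,"dy":0.0003,"dz":0.0938,"rx":0,"ry":0.002,"rz":0.0077},{"dx":0.0023,"dy":0.0003,"dz":0.0938,"rx":0,"ry":0.002,"rz":0.0077},{"dx":0.0023,"dy":0.0003,"dz":0.0938,"rx":0,"ry":0.002,"rz":0.0077}]' | head -4
python3 -m inch '[{"dx":0,"dy":0,"dz":0,"rx":0,"ry":0,"rz":0},{"dx":0,"dy":0,"dz":0,"rx":0,"ry":0,"rz":0},{"dx":0,"dy":0,"dz":0,"rx":0,"ry":0,"rz":0},{"dx":0,"dy":0,"dz":0,"rx":0,"ry":0,"rz":0},{"dx":0,"dy":0,"dz":0,"rx":0,"ry":0,"rz":0}]' -1
python3 - <<'E'
from h import *
s=state()
print(s["tool_pos"],go((.41,-.2,.15),-30),"|",go((.40,-.10,.15),-3.2))
E
```

```text
time: 18.35
tool_pos: [0.4317, -0.2765, 0.0258]
tool_rot: [-0.001, 0.465, 0.885, 0.0]
contact_force: [0.2, -0.1, 1.1]
time: 18.85
tool_pos: [0.4336, -0.278, 0.0284]
tool_rot: [0.002, 0.465, 0.885, -0.0]
contact_force: [-0.0, 0.5, 7.4]
gripper_width: 0.138
grasp_force: 61.2
[ 0.43358298 -0.27803338  0.02838429] dx 0.0964 dy 0.0313 dz -0.1524 rx 0.0007 ry 0.0030 rz -0.2962 | dx 0.2065 dy 0.0919 dz -0.1527 rx -0.0000 ry 0.0031 rz -0.6080
```

```bash
python3 -m inch '[{"dx":0,"dy":0,"dz":-0.06,"rx":0,"ry":0,"rz":0},{"dx":0.2065,"dy":0.092,"dz":-0.153,"rx":0,"ry":0.003,"rz":-0.608},{"dx":0.2065,"dy":0.092,"dz":-0.153,"rx":0,"ry":0.003,"rz":-0.608},{"dx":0.2065,"dy":0.092,"dz":-0.153,"rx":0,"ry":0.003,"rz":-0.608},{"dx":0.2065,"dy":0.092,"dz":-0.153,"rx":0,"ry":0.003,"rz":-0.608}]' | head -4
python3 - <<'E'
from h import *
s=state()
print(go((.42,.1,.14),-3.2),"|",go((.4574,.2675,.0644),-3.2))
E
```

```text
time: 19.35
tool_pos: [0.3982, -0.0976, 0.1493]
tool_rot: [-0.001, 0.18, 0.984, 0.001]
contact_force: [0.1, 1.0, -0.3]
dx 0.0620 dy 0.2406 dz 0.0121 rx 0.0011 ry -0.0007 rz -0.2044 | dx 0.0924 dy 0.4528 dz 0.1069 rx 0.0011 ry -0.0007 rz -0.2044
```

```bash
python3 -m inch '[{"dx":0.075,"dy":0.3,"dz":0.015,"rx":0,"ry":0,"rz":-0.2044},{"dx":0.075,"dy":0.3,"dz":0.015,"rx":0,"ry":0,"rz":-0.2044},{"dx":0.075,"dy":0.3,"dz":0.015,"rx":0,"ry":0,"rz":-0.2044},{"dx":0.075,"dy":0.3,"dz":0.015,"rx":0,"ry":0,"rz":-0.2044},{"dx":0.075,"dy":0.3,"dz":0.015,"rx":0,"ry":0,"rz":-0.2044}]' | head -3
python3 - <<'E'
from h import *
s=state()
print(go((.4574,.2675,.0644),-3.2))
E
```

```text
time: 19.85
tool_pos: [0.429, 0.1487, 0.1372]
tool_rot: [-0.0, 0.03, 1.0, 0.001]
dx -0.0264 dy 0.1502 dz 0.0913 rx 0.0014 ry -0.0002 rz -0.0032
```

```bash
python3 -m inch '[{"dx":-0.0264,"dy":0.15,"dz":0.0913,"rx":0.001,"ry":0,"rz":-0.003},{"dx":-0.0264,"dy":0.15,"dz":0.0913,"rx":0.001,"ry":0,"rz":-0.003},{"dx":-0.0264,"dy":0.15,"dz":0.0913,"rx":0.001,"ry":0,"rz":-0.003},{"dx":-0.0264,"dy":0.15,"dz":0.0913,"rx":0.001,"ry":0,"rz":-0.003},{"dx":-0.0264,"dy":0.15,"dz":0.0913,"rx":0.001,"ry":0,"rz":-0.003}]' | head -3
python3 f.py 4
python3 - <<'E'
from h import *
i=optics.camera_info("wrist"); im=optics.grab_frame("wrist");np.savez("w11",im=im,**i)
g=im[:,316].mean(1); d=np.diff(cv2.GaussianBlur(g[:,None],(0,0),1)[:,0]); print([(r+.5,int(d[r])) for r in range(205,420) if abs(d[r])>8 and abs(d[r])==abs(d[r-2:r+3]).max()])
g=np.load("w5.npz")["im"][:,316].mean(1); d=np.diff(cv2.GaussianBlur(g[:,None],(0,0),1)[:,0]); print([(r+.5,int(d[r])) for r in range(205,420) if abs(d[r])>8 and abs(d[r])==abs(d[r-2:r+3]).max()])
E
```

```text
time: 20.35
tool_pos: [0.4568, 0.2652, 0.0631]
tool_rot: [-0.002, 0.028, 1.0, -0.0]
F [ 0.25 -0.28 -0.31] P [0.458  0.2645 0.065 ] dist 0.0532 t 20.55 w 0.143
[(218.5, 20), (224.5, 11), (229.5, 20), (274.5, -32), (290.5, 15), (360.5, -8), (372.5, 13), (392.5, -31)]
[(222.5, 17), (227.5, 9), (233.5, 19), (279.5, -31), (296.5, 15), (366.5, -8), (369.5, 8), (378.5, 12), (398.5, -32)]
```

```bash
python3 -m inch '[{"dx":-0.008,"dy":0,"dz":0,"rx":0,"ry":0,"rz":0},{"dx":-0.0155,"dy":0,"dz":0,"rx":0,"ry":0,"rz":0},{"dx":-0.0155,"dy":0,"dz":0,"rx":0,"ry":0,"rz":0}]' | grep contact; python3 f.py 6
python3 -m inch '[{"dx":-0.003,"dy":0,"dz":0,"rx":0,"ry":0,"rz":0},{"dx":-0.003,"dy":0,"dz":0,"rx":0,"ry":0,"rz":0}]' | grep contact; python3 f.py 6
```

```text
contact_force: [1.0, 0.2, -0.8]
F [-0.94 -0.44 -1.01] P [0.4699 0.2642 0.0638] dist 0.0413 t 21.2 w 0.139
contact_force: [-1.8, -0.3, -1.6]
F [-0.97  0.25 -1.42] P [0.4722 0.2642 0.0637] dist 0.0391 t 21.7 w 0.141
```

```bash
python3 -m inch '[{"dx":-0.003,"dy":0,"dz":0,"rx":0,"ry":0,"rz":0},{"dx":-0.003,"dy":0,"dz":0,"rx":0,"ry":0,"rz":0}]' | grep contact; python3 f.py 8
python3 -m inch '[{"dx":0.03,"dy":0,"dz":0,"rx":0,"ry":0,"rz":0},{"dx":0.06,"dy":-0.02,"dz":-0.04,"rx":0,"ry":0,"rz":0},{"dx":0.07,"dy":-0.06,"dz":-0.1,"rx":0,"ry":0,"rz":0},{"dx":0.07,"dy":-0.12,"dz":-0.12,"rx":0,"ry":0,"rz":0},{"dx":0.07,"dy":-0.18,"dz":-0.12,"rx":0,"ry":0,"rz":0}]' | head -3
python3 - <<'E'
from h import *
R=cartR(BAY["yaw"],30); s=state()
for z in (80,30): 
    p=BAY["p"]+R.apply([-.012+.0025,.06,z/1e3+.0284]); print(p,rows(p,R*FL,s["tool_pos"],toolR(s)))
E
```

```text
contact_force: [-1.0, 0.9, -1.4]
F [-1.25  0.06 -1.92] P [0.4746 0.2641 0.0638] dist 0.0366 t 22.3 w 0.135
time: 22.8
tool_pos: [0.4133, 0.1278, 0.1644]
tool_rot: [0.004, 0.027, 1.0, 0.001]
[0.43448578 0.01791333 0.13742715] dx -0.0335 dy -0.1358 dz 0.0337 rx 0.0058 ry -0.3439 rz 0.0169
[0.45940525 0.01590836 0.09412588] dx -0.0643 dy -0.1367 dz 0.0881 rx 0.0058 ry -0.3439 rz 0.0169
```

```bash
python3 -m inch '[{"dx":-0.0335,"dy":-0.136,"dz":0.0337,"rx":0.006,"ry":-0.344,"rz":0.017},{"dx":-0.0335,"dy":-0.136,"dz":0.0337,"rx":0.006,"ry":-0.344,"rz":0.017},{"dx":-0.0335,"dy":-0.136,"dz":0.0337,"rx":0.006,"ry":-0.344,"rz":0.017},{"dx":-0.0335,"dy":-0.136,"dz":0.0337,"rx":0.006,"ry":-0.344,"rz":0.017},{"dx":-0.0335,"dy":-0.136,"dz":0.0337,"rx":0.006,"ry":-0.344,"rz":0.017}]' | head -3
python3 -m inch '[{"dx":0,"dy":0,"dz":0.04,"rx":0,"ry":0,"rz":0},{"dx":0,"dy":0,"dz":0.06,"rx":0,"ry":0,"rz":0},{"dx":0,"dy":0,"dz":0.06,"rx":0,"ry":0,"rz":0}]' | head -3
cat >> h.py <<'E'
def bay2(k,x,z,ox,oz,y=0.,flip=False):
    R=cartR(BAY["yaw"],30); s=state(); p=BAY["p"]+R.apply([x/1e3+ox,k*.06+y/1e3,z/1e3+oz])
    T=R if flip else R*FL
    if flip: T=R*FL*Rot.from_euler("z",180,degrees=True)
    print(rows(p,T,s["tool_pos"],toolR(s)))
def bf2(k,ox,oz,n=4):
    R=cartR(BAY["yaw"],30); F=[];P=[]
    for _ in range(n): optics.grab_frame("side"); s=state(); F.append(s["contact_force"]);P.append(s["tool_pos"])
    P=R.inv().apply(np.mean(P,0)-BAY["p"])-[ox,k*.06,oz]
    print("bay F",R.inv().apply(np.mean(F,0)).round(2),"origin mm",(P*1e3).round(1),"t",s["time"],"w",round(s["gripper_width"],3))
E
python3 - <<'E'
from h import *
bf2(1,.0025,.0284,3); bay2(1,-12,15,.0025,.0284)
i=optics.camera_info("wrist"); im=optics.grab_frame("wrist");np.savez("w12",im=im,**i)
g=cv2.GaussianBlur(im.mean(2),(0,0),1)
for r in (240,260,290):
  d=np.diff(g[r]); k=[c for c in range(60,560) if abs(d[c])>8 and abs(d[c])==abs(d[c-2:c+3]).max()]
  print(r,[(c+.5,int(d[c])) for c in k])
cv2.imwrite("pics/w12.png",im[:,:,::-1])
E
```

```text
time: 23.3
tool_pos: [0.43, 0.0174, 0.131]
tool_rot: [0.254, 0.041, 0.966, -0.012]
time: 23.6
tool_pos: [0.4546, 0.0164, 0.089]
tool_rot: [0.251, 0.04, 0.967, -0.011]
bay F [-0.88  0.11 -1.14] origin mm [-16.8   0.1  29.5] t 23.75 w 0.14
dx -0.0053 dy 0.0000 dz 0.0187 rx -0.0019 ry -0.0058 rz -0.0008
240 [(108.5, 23), (112.5, -8), (154.5, 8), (160.5, -20), (223.5, 8), (228.5, 27), (235.5, -9), (278.5, -24), (283.5, 10), (293.5, -8), (321.5, 22), (341.5, -17), (352.5, -9), (357.5, 25), (389.5, -30)]
260 [(111.5, 66), (156.5, -27), (160.5, 11), (167.5, -11), (206.5, 8), (219.5, -22), (230.5, 53), (279.5, -55), (356.5, 37), (388.5, -69)]
290 [(64.5, -14), (115.5, 64), (160.5, -27), (170.5, -26), (203.5, 18), (208.5, 22), (221.5, -21), (232.5, 47), (280.5, -51), (298.5, -18), (337.5, 17), (356.5, 38), (386.5, -64)]
```

```bash
python3 -m inch '[{"dx":-0.0053,"dy":0.0008,"dz":0.01,"rx":-0.0019,"ry":-0.0058,"rz":-0.0008},{"dx":-0.0053,"dy":0.0008,"dz":0.0187,"rx":-0.0019,"ry":-0.0058,"rz":-0.0008},{"dx":-0.0053,"dy":0.0008,"dz":0.0187,"rx":-0.0019,"ry":-0.0058,"rz":-0.0008}]' | grep contact
python3 -c "
from h import *
bf2(1,.0025,.0284,3); bay2(1,1.5,15,.0025,.0284,y=.6)"
```

```text
contact_force: [0.1, 0.3, -0.9]
bay F [-0.83  0.07 -0.96] origin mm [-13.4   0.4  14.4] t 24.25 w 0.137
dx -0.0184 dy 0.0003 dz -0.0006 rx -0.0002 ry -0.0004 rz -0.0005
```

```bash
python3 -m inch '[{"dx":-0.01,"dy":0,"dz":-0.0006,"rx":0,"ry":0,"rz":0},{"dx":-0.0184,"dy":0.0002,"dz":-0.0006,"rx":0,"ry":0,"rz":0},{"dx":-0.0184,"dy":0.0002,"dz":-0.0006,"rx":0,"ry":0,"rz":0}]' | grep contact
python3 -c "
from h import *
bf2(1,.0025,.0284,5); bay2(1,1.8,8,.0025,.0284,y=.6)"
```

```text
contact_force: [-1.5, -0.4, -0.6]
bay F [-1.86  0.23 -0.92] origin mm [ 1.4  0.5 14.7] t 24.8 w 0.139
dx -0.0010 dy 0.0001 dz 0.0082 rx -0.0002 ry -0.0009 rz -0.0005
```

```bash
python3 -m inch '[{"dx":-0.0008,"dy":0,"dz":0.004,"rx":0,"ry":0,"rz":0},{"dx":-0.0008,"dy":0,"dz":0.008,"rx":0,"ry":0,"rz":0},{"dx":-0.0008,"dy":0,"dz":0.008,"rx":0,"ry":0,"rz":0}]' | grep contact
python3 -c "
from h import *
bf2(1,.0025,.0284,3)"
python3 -m inch '[{"dx":0,"dy":0,"dz":0.004,"rx":0,"ry":0,"rz":0},{"dx":0,"dy":0,"dz":0.006,"rx":0,"ry":0,"rz":0},{"dx":0,"dy":0,"dz":0.006,"rx":0,"ry":0,"rz":0}]' | grep contact
python3 -c "
from h import *
bf2(1,.0025,.0284,3)"
```

```text
contact_force: [-0.6, 0.3, -1.6]
bay F [-1.37 -0.26 -1.24] origin mm [1.5 0.5 8. ] t 25.25 w 0.137
contact_force: [-0.0, -0.2, -1.5]
bay F [-1.05  0.36 -1.45] origin mm [1.8 0.5 3.4] t 25.7 w 0.142
```

```bash
python3 -m inch '[{"dx":0,"dy":0,"dz":0.003,"rx":0,"ry":0,"rz":0},{"dx":0,"dy":0,"dz":0.0042,"rx":0,"ry":0,"rz":0},{"dx":0,"dy":0,"dz":0.0042,"rx":0,"ry":0,"rz":0}]' | grep contact
python3 -c "
from h import *
bf2(1,.0025,.0284,3)"
```

```text
contact_force: [-4.8, 0.4, 3.3]
bay F [-3.76  0.6   5.4 ] origin mm [2.1 0.6 0.4] t 26.15 w 0.142
```

```bash
python3 -m inch '[{"dx":0.0015,"dy":0,"dz":-0.0012,"rx":0,"ry":0,"rz":0},{"dx":0.003,"dy":0,"dz":-0.0012,"rx":0,"ry":0,"rz":0},{"dx":0.003,"dy":0,"dz":-0.0012,"rx":0,"ry":0,"rz":0}]' | grep contact
python3 -c "
from h import *
bf2(1,.0025,.0284,3)"
python3 -m inch '[{"dx":0,"dy":0,"dz":0,"rx":0,"ry":0,"rz":0},{"dx":0,"dy":0,"dz":0,"rx":0,"ry":0,"rz":0},{"dx":0,"dy":0,"dz":0,"rx":0,"ry":0,"rz":0}]' -0.2 | grep -E "contact|width"
python3 -m inch '[{"dx":0,"dy":0,"dz":-0.04,"rx":0,"ry":0,"rz":0},{"dx":0,"dy":0,"dz":-0.1,"rx":0,"ry":0,"rz":0},{"dx":0,"dy":-0.06,"dz":-0.15,"rx":0,"ry":0,"rz":0},{"dx":0,"dy":-0.12,"dz":-0.17,"rx":0,"ry":0,"rz":0},{"dx":0,"dy":-0.18,"dz":-0.17,"rx":0,"ry":0,"rz":0}]' | head -3
python3 - <<'E'
from h import *
i=optics.camera_info("wrist"); im=optics.grab_frame("wrist");np.savez("w13",im=im,**i); cv2.imwrite("pics/w13.png",im[:,:,::-1])
F2=Rot.from_euler("z",180,degrees=True)
s=state(); print(s["tool_pos"],s["time"], s["joint_pos"].round(2))
# model check: project home carts' grip top corners and compare with picture later
cands=nets.outline_of("wrist","cart_a")
for o in cands[:3]: print(round(o["confidence"],2),np.round(o["bbox"]))
R=cartR(BAY["yaw"],30)
for k in (0,1):
    q=proj(i,BAY["p"]+R.apply(box(-.015,.015,.014,.018,.036)+[0,k*.06,0])); w=proj(i,BAY["p"]+R.apply(np.array([[-.032,y,.018] for y in (-.015,.015)])+[0,k*.06,0])); print(k,q.min(0).round(),q.max(0).round(),w.round(1).tolist())
print(go((.46,-.37,.22),-70,s=s))
E
```

```text
contact_force: [0.9, -0.6, -1.7]
bay F [-0.38  0.55 -0.83] origin mm [0.1 0.5 1.3] t 26.6 w 0.139
contact_force: [0.3, -0.2, -0.1]
gripper_width: 0.4
time: 27.4
tool_pos: [0.4064, -0.1151, 0.1971]
tool_rot: [0.263, 0.037, 0.964, -0.013]
[ 0.40374242 -0.1267001   0.1962825 ] 27.45 [-0.66 -0.92  2.43  0.29  1.18 -2.18]
0.89 [422. 216.  50. 100.]
0.86 [ 37. 209.  75.  49.]
0.76 [508. 218.  55. 100.]
0 [412. 192.] [442. 241.] [[405.0, 167.4], [448.2, 168.0]]
1 [493. 193.] [529. 242.] [[490.5, 168.8], [531.7, 169.8]]
dx -0.0998 dy -0.2960 dz 0.0275 rx 0.1922 ry 0.3185 rz 0.7319
```

```bash
python3 -m inch '[{"dx":-0.0998,"dy":-0.296,"dz":0.0275,"rx":0.1922,"ry":0.3185,"rz":0.7319},{"dx":-0.0998,"dy":-0.296,"dz":0.0275,"rx":0.1922,"ry":0.3185,"rz":0.7319},{"dx":-0.0998,"dy":-0.296,"dz":0.0275,"rx":0.1922,"ry":0.3185,"rz":0.7319},{"dx":-0.0998,"dy":-0.296,"dz":0.0275,"rx":0.1922,"ry":0.3185,"rz":0.7319},{"dx":-0.0998,"dy":-0.296,"dz":0.0275,"rx":0.1922,"ry":0.3185,"rz":0.7319}]' 0 | head -3
python3 -c "
from h import *
print(go((.49,-.37,.2),-112),state()['joint_pos'].round(2))"
```

```text
time: 28.0
tool_pos: [0.4671, -0.357, 0.2123]
tool_rot: [0.102, 0.378, 0.92, -0.002]
dx -0.0282 dy 0.0071 dz 0.0216 rx 0.1173 ry 0.0833 rz 0.7812 [-0.82 -0.15  1.85  0.08  1.25 -1.63]
```

```bash
python3 -m inch '[{"dx":-0.0282,"dy":0.007,"dz":0.0216,"rx":0.1173,"ry":0.0833,"rz":0.7812},{"dx":-0.0282,"dy":0.007,"dz":0.0216,"rx":0.1173,"ry":0.0833,"rz":0.7812},{"dx":-0.0282,"dy":0.007,"dz":0.0216,"rx":0.1173,"ry":0.0833,"rz":0.7812},{"dx":-0.0282,"dy":0.007,"dz":0.0216,"rx":0.1173,"ry":0.0833,"rz":0.7812},{"dx":-0.0282,"dy":0.007,"dz":0.0216,"rx":0.1173,"ry":0.0833,"rz":0.7812}]' | head -3
python3 - <<'E'
from h import *
r=findcart(save="pics/w14.png",near=(.504,-.398)); v=r[0][1]; s=state()
print(s["tool_pos"],go((v[0],v[1],.1),v[2]-180,s=s))
E
```

```text
time: 28.5
tool_pos: [0.4898, -0.3677, 0.1998]
tool_rot: [0.04, 0.688, 0.724, -0.001]
(0.74, array([ 0.50474742, -0.39626959, 67.0950807 ]), np.float64(0.9423825144767761))
[ 0.49005247 -0.36805088  0.19996004] dx -0.0286 dy 0.0094 dz 0.1276 rx 0.0453 ry 0.0312 rz 0.3044
```

```bash
python3 -m inch '[{"dx":-0.0286,"dy":0.0094,"dz":0.1276,"rx":0.0453,"ry":0.0312,"rz":0.3044},{"dx":-0.0286,"dy":0.0094,"dz":0.1276,"rx":0.0453,"ry":0.0312,"rz":0.3044},{"dx":-0.0286,"dy":0.0094,"dz":0.1276,"rx":0.0453,"ry":0.0312,"rz":0.3044},{"dx":-0.0286,"dy":0.0094,"dz":0.1276,"rx":0.0453,"ry":0.0312,"rz":0.3044},{"dx":-0.0286,"dy":0.0094,"dz":0.1276,"rx":0.0453,"ry":0.0312,"rz":0.3044}]' 0 | head -3
python3 - <<'E'
from h import *
r=findcart(save="pics/w15.png",near=(.504,-.398)); v=r[0][1]; s=state()
print(s["tool_pos"],go((v[0],v[1],.023),v[2]-180,s=s))
E
```

```text
time: 29.1
tool_pos: [0.5044, -0.397, 0.1013]
tool_rot: [0.001, 0.833, 0.554, 0.0]
(0.62, array([ 0.50509602, -0.39640478, 66.22951324]), np.float64(0.9400002360343933))
[ 0.50471451 -0.39738332  0.10281006] dx 0.0015 dy -0.0005 dz 0.0998 rx 0.0029 ry 0.0010 rz 0.0113
```

```bash
python3 -m inch '[{"dx":0.0015,"dy":-0.0015,"dz":0.05,"rx":0.002,"ry":0,"rz":0.0113},{"dx":0.0015,"dy":-0.0015,"dz":0.0985,"rx":0.002,"ry":0,"rz":0.0113},{"dx":0.0015,"dy":-0.0015,"dz":0.0985,"rx":0.002,"ry":0,"rz":0.0113},{"dx":0.0015,"dy":-0.0015,"dz":0.0985,"rx":0.002,"ry":0,"rz":0.0113}]' | head -4
python3 -m inch '[{"dx":0,"dy":0,"dz":0,"rx":0,"ry":0,"rz":0},{"dx":0,"dy":0,"dz":0,"rx":0,"ry":0,"rz":0},{"dx":0,"dy":0,"dz":0,"rx":0,"ry":0,"rz":0},{"dx":0,"dy":0,"dz":0,"rx":0,"ry":0,"rz":0},{"dx":0,"dy":0,"dz":0,"rx":0,"ry":0,"rz":0}]' -1
python3 - <<'E'
from h import *
s=state()
print(s["tool_pos"],go((.44,-.22,.18),-183.2+70,s=s),"|",go((.40,-.15,.18),-183.2,s=s))
E
```

```text
time: 29.6
tool_pos: [0.5034, -0.3954, 0.023]
tool_rot: [-0.001, 0.838, 0.545, -0.001]
contact_force: [0.8, 0.3, -0.1]
time: 30.1
tool_pos: [0.5048, -0.3971, 0.0254]
tool_rot: [0.002, 0.838, 0.545, -0.0]
contact_force: [-1.2, 0.9, 7.0]
gripper_width: 0.14
grasp_force: 60.7
[ 0.50481046 -0.39708263  0.0254416 ] dx 0.1690 dy -0.1634 dz -0.1939 rx 0.0017 ry 0.0013 rz -0.0088 | dx 0.2287 dy -0.2447 dz -0.1942 rx 0.0022 ry 0.0001 rz 0.8057
```

```bash
python3 -m inch '[{"dx":0,"dy":0,"dz":-0.06,"rx":0,"ry":0,"rz":0},{"dx":0.229,"dy":-0.245,"dz":-0.194,"rx":0.002,"ry":0,"rz":0.8057},{"dx":0.229,"dy":-0.245,"dz":-0.194,"rx":0.002,"ry":0,"rz":0.8057},{"dx":0.229,"dy":-0.245,"dz":-0.194,"rx":0.002,"ry":0,"rz":0.8057},{"dx":0.229,"dy":-0.245,"dz":-0.194,"rx":0.002,"ry":0,"rz":0.8057}]' | head -3
python3 - <<'E'
from h import *
s=state()
print(s["joint_pos"].round(2),go((.42,.05,.17),-183.2,s=s))
E
```

```text
time: 30.6
tool_pos: [0.4303, -0.2232, 0.1458]
tool_rot: [-0.001, 0.963, 0.27, -0.001]
[-0.63 -0.22  2.02 -0.    1.35  0.39] dx 0.1663 dy -0.2987 dz -0.0299 rx -0.0011 ry 0.0011 rz 0.4011
```

```bash
python3 -m inch '[{"dx":0.1663,"dy":-0.2987,"dz":-0.03,"rx":0,"ry":0,"rz":0.4011},{"dx":0.1663,"dy":-0.2987,"dz":-0.03,"rx":0,"ry":0,"rz":0.4011},{"dx":0.1663,"dy":-0.2987,"dz":-0.03,"rx":0,"ry":0,"rz":0.4011},{"dx":0.1663,"dy":-0.2987,"dz":-0.03,"rx":0,"ry":0,"rz":0.4011},{"dx":0.1663,"dy":-0.2987,"dz":-0.03,"rx":0,"ry":0,"rz":0.4011}]' | head -3
python3 - <<'E'
from h import *
s=state()
print(go((.43,.2,.12),-183.2,s=s),"|",go((.4552,.266,.0615),-183.2,s=s))
E
```

```text
time: 31.1
tool_pos: [0.4213, 0.0036, 0.166]
tool_rot: [-0.001, 1.0, -0.027, -0.0]
dx -0.0024 dy -0.2457 dz 0.0578 rx -0.0008 ry 0.0004 rz 0.0011 | dx 0.0246 dy -0.3297 dz 0.1310 rx -0.0008 ry 0.0004 rz 0.0011
```

```bash
python3 -m inch '[{"dx":-0.0024,"dy":-0.2457,"dz":0.058,"rx":0,"ry":0,"rz":0.001},{"dx":-0.0024,"dy":-0.2457,"dz":0.058,"rx":0,"ry":0,"rz":0.001},{"dx":-0.0024,"dy":-0.2457,"dz":0.058,"rx":0,"ry":0,"rz":0.001},{"dx":-0.0024,"dy":-0.2457,"dz":0.058,"rx":0,"ry":0,"rz":0.001},{"dx":-0.0024,"dy":-0.2457,"dz":0.058,"rx":0,"ry":0,"rz":0.001}]' | head -2
python3 -m inch '[{"dx":0.01,"dy":-0.06,"dz":0.05,"rx":0,"ry":0,"rz":0},{"dx":0.027,"dy":-0.084,"dz":0.0732,"rx":0,"ry":0,"rz":0},{"dx":0.027,"dy":-0.084,"dz":0.0732,"rx":0,"ry":0,"rz":0},{"dx":0.027,"dy":-0.084,"dz":0.0732,"rx":0,"ry":0,"rz":0}]' | head -4
python3 f.py 4
```

```text
time: 31.6
tool_pos: [0.4275, 0.2032, 0.1179]
time: 32.0
tool_pos: [0.4535, 0.2646, 0.0597]
tool_rot: [-0.0, 1.0, -0.025, -0.002]
contact_force: [0.2, -0.1, -1.0]
F [ 0.04 -0.26 -0.84] P [0.4546 0.2645 0.0619] dist 0.0566 t 32.2 w 0.144
```

```bash
python3 -m inch '[{"dx":0.008,"dy":0,"dz":0,"rx":0,"ry":0,"rz":0},{"dx":0.0155,"dy":0,"dz":0,"rx":0,"ry":0,"rz":0},{"dx":0.0155,"dy":0,"dz":0,"rx":0,"ry":0,"rz":0}]' | grep contact; python3 f.py 4
python3 -m inch '[{"dx":0.003,"dy":0,"dz":0,"rx":0,"ry":0,"rz":0},{"dx":0.003,"dy":0,"dz":0,"rx":0,"ry":0,"rz":0}]' | grep contact; python3 f.py 4
```

```text
contact_force: [-4.4, 0.2, 0.0]
F [-2.51  0.2  -0.15] P [0.4659 0.2642 0.0601] dist 0.0453 t 32.7 w 0.145
contact_force: [-4.0, -0.7, 0.4]
F [-3.87  0.24  0.64] P [0.468  0.2642 0.0599] dist 0.0432 t 33.1 w 0.145
```

```bash
python3 -m inch '[{"dx":0.003,"dy":0,"dz":0,"rx":0,"ry":0,"rz":0},{"dx":0.003,"dy":0,"dz":0,"rx":0,"ry":0,"rz":0}]' | grep contact; python3 f.py 5
python3 -m inch '[{"dx":-0.03,"dy":0,"dz":0,"rx":0,"ry":0,"rz":0},{"dx":-0.06,"dy":0.02,"dz":-0.04,"rx":0,"ry":0,"rz":0},{"dx":-0.06,"dy":0.06,"dz":-0.1,"rx":0,"ry":0,"rz":0},{"dx":-0.06,"dy":0.12,"dz":-0.12,"rx":0,"ry":0,"rz":0},{"dx":-0.06,"dy":0.18,"dz":-0.12,"rx":0,"ry":0,"rz":0}]' | head -3
python3 - <<'E'
from h import *
bay2(-1,-12,80,.0002,.0254,flip=True)
E
```

```text
contact_force: [-6.7, -0.5, 1.5]
F [-6.35 -0.09  1.44] P [0.47   0.2641 0.0598] dist 0.0412 t 33.55 w 0.139
time: 34.05
tool_pos: [0.4196, 0.1263, 0.161]
tool_rot: [-0.001, 1.0, -0.024, 0.005]
dx 0.0193 dy 0.2844 dz 0.0335 rx -0.0075 ry 0.3430 rz 0.0206
```

```bash
python3 -m inch '[{"dx":0.0193,"dy":0.284,"dz":0.0335,"rx":-0.0075,"ry":0.343,"rz":0.0206},{"dx":0.0193,"dy":0.284,"dz":0.0335,"rx":-0.0075,"ry":0.343,"rz":0.0206},{"dx":0.0193,"dy":0.284,"dz":0.0335,"rx":-0.0075,"ry":0.343,"rz":0.0206},{"dx":0.0193,"dy":0.284,"dz":0.0335,"rx":-0.0075,"ry":0.343,"rz":0.0206},{"dx":0.0193,"dy":0.284,"dz":0.0335,"rx":-0.0075,"ry":0.343,"rz":0.0206}]' | head -3
python3 - <<'E'
from h import *
bf2(-1,.0005,.0254,2);bay2(-1,-12,30,.0005,.0254,flip=True)
E
```

```text
time: 34.55
tool_pos: [0.4187, -0.1043, 0.1282]
tool_rot: [0.014, 0.966, -0.042, 0.255]
bay F [-0.61  0.01 -0.52] origin mm [-18.7  -5.1  78.3] t 34.65 w 0.147
dx 0.0086 dy -0.0056 dz 0.0603 rx 0.0065 ry 0.0065 rz -0.0052
```

```bash
python3 -m inch '[{"dx":0.0086,"dy":-0.0056,"dz":0.03,"rx":0.0065,"ry":0.0065,"rz":-0.005},{"dx":0.0086,"dy":-0.0056,"dz":0.0603,"rx":0.0065,"ry":0.0065,"rz":-0.005},{"dx":0.0086,"dy":-0.0056,"dz":0.0603,"rx":0.0065,"ry":0.0065,"rz":-0.005},{"dx":0.0086,"dy":-0.0056,"dz":0.0603,"rx":0.0065,"ry":0.0065,"rz":-0.005}]' | head -4
python3 - <<'E'
from h import *
bf2(-1,.0005,.0254,2);bay2(-1,-12,15,.0005,.0254,flip=True)
i=optics.camera_info("wrist"); im=optics.grab_frame("wrist");np.savez("w16",im=im,**i); cv2.imwrite("pics/w16.png",im[:,:,::-1])
g=cv2.GaussianBlur(im.mean(2),(0,0),1)
for r in (200,230,260,290):
  d=np.diff(g[r]); k=[c for c in range(60,560) if abs(d[c])>8 and abs(d[c])==abs(d[c-2:c+3]).max()]
  print(r,[(c+.5,int(d[c])) for c in k])
E
```

```text
time: 35.05
tool_pos: [0.4501, -0.0982, 0.09]
tool_rot: [0.007, 0.966, -0.034, 0.257]
contact_force: [0.3, -0.4, -0.5]
bay F [-0.32 -0.44 -1.13] origin mm [-11.1   5.1  30.3] t 35.15 w 0.141
dx -0.0015 dy 0.0064 dz 0.0194 rx -0.0043 ry 0.0001 rz 0.0048
200 [(83.5, -18), (96.5, 60), (171.5, -30), (215.5, -22), (222.5, 42), (302.5, -52), (306.5, 29), (326.5, -34), (352.5, 59), (358.5, 9), (400.5, -65)]
230 [(87.5, -17), (111.5, 51), (160.5, -15), (168.5, -12), (174.5, 26), (216.5, -19), (221.5, 10), (234.5, 52), (291.5, -23), (307.5, 14), (325.5, -12), (339.5, -12), (361.5, 30), (398.5, -68)]
260 [(63.5, -15), (67.5, -11), (84.5, 27), (102.5, -19), (115.5, 61), (165.5, -18), (200.5, -16), (211.5, 28), (229.5, -20), (235.5, 46), (289.5, -39), (342.5, -27), (360.5, 25), (396.5, -69)]
290 [(69.5, -14), (74.5, -10), (86.5, 16), (90.5, 16), (107.5, -19), (119.5, 60), (168.5, -19), (203.5, -17), (213.5, 21), (231.5, -18), (238.5, 40), (278.5, -42), (298.5, -23), (335.5, 19), (354.5, -22), (359.5, 24), (364.5, 23), (394.5, -66)]
```

```bash
python3 - <<'E'
from h import *
bf2(-1,.0005,.0254,3);bay2(-1,-12,15,.0005,.0254,flip=True)
E
```

```text
bay F [-0.62  0.11 -0.52] origin mm [-11.    4.8  30.6] t 35.35 w 0.141
dx -0.0010 dy 0.0060 dz 0.0192 rx -0.0041 ry 0.0002 rz 0.0043
```

```bash
python3 -m inch '[{"dx":-0.001,"dy":0.006,"dz":0.0,"rx":-0.0041,"ry":0,"rz":0.0043},{"dx":-0.001,"dy":0.006,"dz":0.0192,"rx":-0.0041,"ry":0,"rz":0.0043},{"dx":-0.001,"dy":0.006,"dz":0.0192,"rx":-0.0041,"ry":0,"rz":0.0043},{"dx":-0.001,"dy":0.006,"dz":0.0192,"rx":-0.0041,"ry":0,"rz":0.0043}]' | grep contact
python3 - <<'E'
from h import *
bf2(-1,.0005,.0254,3);bay2(-1,1.7,15,.0005,.0254,flip=True)
im=optics.grab_frame("wrist")
g=cv2.GaussianBlur(im.mean(2),(0,0),1)
for r in (260,275,290):
  d=np.diff(g[r]); k=[c for c in range(200,480) if abs(d[c])>8 and abs(d[c])==abs(d[c-2:c+3]).max()]
  print(r,[(c+.5,int(d[c])) for c in k])
E
```

```text
contact_force: [0.1, 0.1, -1.5]
bay F [-0.37 -0.13 -0.83] origin mm [-12.9   0.1  14.5] t 35.9 w 0.14
dx 0.0180 dy 0.0000 dz -0.0006 rx -0.0004 ry 0.0012 rz -0.0004
260 [(203.5, -13), (208.5, -18), (216.5, 48), (274.5, -20), (278.5, -24), (291.5, 30), (342.5, -27), (352.5, 25), (391.5, -72)]
275 [(209.5, -17), (217.5, 42), (274.5, -21), (279.5, -26), (291.5, 23), (341.5, -16), (352.5, 20), (357.5, 22), (390.5, -67)]
290 [(211.5, -18), (219.5, 42), (277.5, -21), (282.5, 12), (298.5, -18), (335.5, 18), (356.5, 33), (389.5, -63)]
```

```bash
python3 -m inch '[{"dx":0.008,"dy":-0.0003,"dz":-0.0008,"rx":0,"ry":0,"rz":0},{"dx":0.0165,"dy":-0.0003,"dz":-0.0008,"rx":0,"ry":0,"rz":0},{"dx":0.018,"dy":-0.0003,"dz":-0.0008,"rx":0,"ry":0.001,"rz":0},{"dx":0.018,"dy":-0.0003,"dz":-0.0008,"rx":0,"ry":0.001,"rz":0}]' | grep contact
python3 - <<'E'
from h import *
bf2(-1,.0005,.0254,4);bay2(-1,1.9,8,.0005,.0254,flip=True)
E
```

```text
contact_force: [-5.5, 0.1, -1.7]
bay F [-4.91 -0.9   1.36] origin mm [-0.2  0.8 14.1] t 36.55 w 0.142
dx 0.0027 dy 0.0010 dz 0.0077 rx -0.0013 ry 0.0031 rz -0.0002
```

```bash
python3 -m inch '[{"dx":0.002,"dy":0.0004,"dz":-0.001,"rx":0,"ry":0.002,"rz":0},{"dx":0.0043,"dy":0.0004,"dz":-0.001,"rx":0,"ry":0.003,"rz":0},{"dx":0.0043,"dy":0.0004,"dz":-0.001,"rx":0,"ry":0.003,"rz":0}]' | grep contact
python3 - <<'E'
from h import *
bf2(-1,.0005,.0254,4);bay2(-1,1.9,8,.0005,.0254,flip=True)
E
```

```text
contact_force: [-4.9, -0.9, -4.7]
bay F [-7.73 -0.23 -1.87] origin mm [ 2.4  0.8 14.5] t 37.05 w 0.141
dx -0.0006 dy 0.0010 dz 0.0082 rx -0.0017 ry 0.0008 rz -0.0004
```

```bash
python3 -m inch '[{"dx":0,"dy":0.0005,"dz":0.004,"rx":-0.001,"ry":0.0005,"rz":0},{"dx":0,"dy":0.0005,"dz":0.008,"rx":-0.001,"ry":0.0005,"rz":0},{"dx":0,"dy":0.0005,"dz":0.008,"rx":-0.001,"ry":0.0005,"rz":0}]' | grep contact
python3 -c "
from h import *
bf2(-1,.0005,.0254,3)"
python3 -m inch '[{"dx":0,"dy":0,"dz":0.004,"rx":0,"ry":0,"rz":0},{"dx":0,"dy":0,"dz":0.006,"rx":0,"ry":0,"rz":0},{"dx":0,"dy":0,"dz":0.006,"rx":0,"ry":0,"rz":0}]' | grep contact
python3 -c "
from h import *
bf2(-1,.0005,.0254,3)"
```

```text
contact_force: [-7.1, 1.0, -3.0]
bay F [-8.38 -0.45  1.11] origin mm [2.8 0.3 8.4] t 37.5 w 0.141
contact_force: [-7.1, -0.6, -3.0]
bay F [-8.11 -0.05  1.67] origin mm [2.9 0.2 3.7] t 37.95 w 0.144
```

```bash
python3 -m inch '[{"dx":-0.0005,"dy":0,"dz":0.003,"rx":0,"ry":0,"rz":0},{"dx":-0.0005,"dy":0,"dz":0.0042,"rx":0,"ry":0,"rz":0},{"dx":-0.0005,"dy":0,"dz":0.0042,"rx":0,"ry":0,"rz":0}]' | grep contact
python3 -c "
from h import *
bf2(-1,.0005,.0254,3)"
```

```text
contact_force: [-9.2, 0.8, -0.6]
bay F [-8.74  0.42  3.85] origin mm [2.8 0.3 0.5] t 38.4 w 0.141
```

```bash
python3 -m inch '[{"dx":0,"dy":0,"dz":0.001,"rx":0,"ry":0,"rz":0},{"dx":0,"dy":0,"dz":0.001,"rx":0,"ry":0,"rz":0}]' | grep contact
python3 -c "
from h import *
bf2(-1,.0005,.0254,3)"
python3 -m inch '[{"dx":-0.0015,"dy":0,"dz":-0.001,"rx":0,"ry":0,"rz":0},{"dx":-0.003,"dy":0,"dz":-0.001,"rx":0,"ry":0,"rz":0},{"dx":-0.003,"dy":0,"dz":-0.001,"rx":0,"ry":0,"rz":0}]' | grep contact
python3 -c "
from h import *
bf2(-1,.0005,.0254,3)"
```

```text
contact_force: [-22.2, 3.0, 10.3]
bay F [-14.05   1.87  19.98] origin mm [2.8 0.4 0.4] t 38.75 w 0.138
contact_force: [-6.2, 1.3, -2.7]Traceback (most recent call last):
  File "<string>", line 3, in <module>
    bf2(-1,.0005,.0254,3)
    ~~~^^^^^^^^^^^^^^^^^^
  File "h.py", line 68, in bf2
    for _ in range(n): optics.grab_frame("side"); s=state(); F.append(s["contact_force"]);P.append(s["tool_pos"])
                       ~~~~~~~~~~~~~~~~~^^^^^^^^
ValueError: 200 camera calls are used up
```

```bash
python3 -c "
from h import *
R=cartR(BAY['yaw'],30);s=state();print((R.inv().apply(s['tool_pos']-BAY['p'])-[.0005,-.06,.0254])*1e3,R.inv().apply(s['contact_force']),s['time'])"
python3 -m inch '[{"dx":0,"dy":0,"dz":0,"rx":0,"ry":0,"rz":0},{"dx":0,"dy":0,"dz":0,"rx":0,"ry":0,"rz":0},{"dx":0,"dy":0,"dz":0,"rx":0,"ry":0,"rz":0},{"dx":0,"dy":0,"dz":0,"rx":0,"ry":0,"rz":0}]' -0.2 
python3 -m inch '[{"dx":0,"dy":0,"dz":-0.02,"rx":0,"ry":0,"rz":0},{"dx":0,"dy":0,"dz":-0.06,"rx":0,"ry":0,"rz":0},{"dx":0,"dy":0,"dz":-0.1,"rx":0,"ry":0,"rz":0},{"dx":0,"dy":0,"dz":-0.13,"rx":0,"ry":0,"rz":0},{"dx":0,"dy":0,"dz":-0.13,"rx":0,"ry":0,"rz":0}]'
```

```text
[0.87387651 0.18853262 0.57133662] [-7.0278831  -0.30733644  0.24691899] 39.15
time: 39.55
tool_pos: [0.4771, -0.1066, 0.0737]
tool_rot: [0.011, 0.964, -0.039, 0.262]
contact_force: [-0.2, -0.7, 1.0]
gripper_width: 0.4
grasp_force: 0.0
time: 40.05
tool_pos: [0.4254, -0.1031, 0.1675]
tool_rot: [0.013, 0.963, -0.039, 0.265]
contact_force: [1.0, -0.2, 0.4]
gripper_width: 0.396
grasp_force: 0.0
```

```bash
python3 - <<'E'
import cv2
im=cv2.imread("pics/w13.png")[120:300,320:560]; cv2.imwrite("pics/c13.png",cv2.resize(im,None,fx=3.3,fy=3.3,interpolation=cv2.INTER_CUBIC))
E
```

```text
(no output)
```

View pics/c13.png

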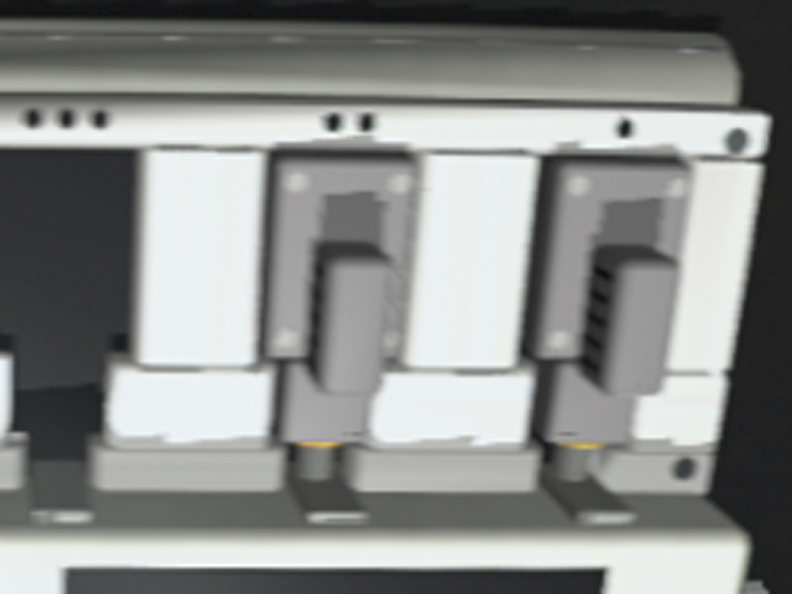

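The crop shows the centre cartridge at about (340,300) and the left one at about (615,300). Both lie flat against the low wall with their pistons on the drive plates. The right one gave the same force and height readings when it reached the floor.

```bash
python3 -c "
from plant import ticket; print(ticket.job_done())"
```

```text
the job is handed in; nothing more can be done
None
```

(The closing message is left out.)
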